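# Top up the covered pearl feeder with the loading boat

## Task

Top up the covered pearl feeder on the embroidery desk: slide the shutter on its cover fully open, pick up the loaded boat, slide it through the slot until its whole trough is inside, and tip it there so that all three pearls roll into the bowl, the boat never touching the slot edges or any other part of the feeder. Then draw the boat out, set it down upright on the desk, and slide the shutter fully shut. Do not knock or shift the thread cone, jar, spray bottle or hoop.

Things in the scene. Friction and masses are not known exactly. Their poses are not given: they have to be found in the camera images.
- feeder: Vibratory bowl feeder fixed to the desk; place and yaw vary. Origin at desk level on the bowl's axis; +x runs level from its aluminium front cover plate to its back, +z up. Steel bowl under a clear closed hood 208 mm deep, 220 wide, 255 high, on a base plate 216 x 226 x 12 mm. The upright plate is 4 mm thick, its outer face 104 mm in front (-x) of the origin.
- slot (a point): Centre of the loading slot, on the plate's outer face, 216 mm above the desk. Slot 64 mm wide, 42 mm high. Axes: +x level, straight in through the slot; +y along the plate; +z up. Inside: 200 mm free depth, 36 mm free height above the slot's centre. Two shutter guides, 5 mm high and 7 mm proud of the plate, run along it 32 mm above and below the slot's centre.
- bowl (a point): Centre of the bowl's inner floor, 89 mm above the desk, 104 mm in from the slot along its +x and 127 mm below it. Axes as slot. Inner radius about 57 mm at the floor, 85 mm at the rim, which is 56 mm above the floor.
- shutter (a joint): Steel shutter sliding in front of the slot, in m: 0 = shut, slot covered; 0.072 = fully open, its edge 3 mm clear of the slot; it starts shut or partly open. Opens along the slot's +y, stays where left, takes 2 to 3 N. Sheet 74 mm wide, its outer face 4.5 mm proud of the plate.
- shutter_tab (a point): Centre of the shutter's upright black finger tab: 12 mm wide along the slot's y, 14 deep along x, 40 tall; its top is 280 mm above the desk, 25 mm above the hood. It stands 26 mm in front of the plate, moves with the shutter, and can be pinched across its 12 mm from straight above. Axes as slot.
- boat_grip (a point): Centre of the boat's light wooden grip, 28 mm above the boat's underside. Boat axes: +x from grip to prow, +y left, +z up when upright. Grip 40 long (x), 18 wide (y), 28 high (z), with a thin foot under its rear end down to the level of the underside. The boat starts upright on the desk at the left or the right; empty it weighs about 0.16 kg.
- boat_trough (a point): Middle of the boat's steel trough, 12 mm above its underside, 155 mm ahead of the grip (axes as boat_grip). Trough 92 long, 50 wide, 24 high; heel wall 46 mm behind this point. Floor flat, but its front 30 mm rise at 15 degrees to the open prow: tip it 30 to 40 degrees nose down to empty it. An 8 mm rod, 20 mm above the underside and 89 mm long, joins heel and grip.
- boat: The whole loading boat; origin on its underside below the middle of the trough, axes as boat_grip.
- cone_center (a point): Middle of a grey thread cone, 166 mm tall, 74 mm across at the foot, standing beside the boat (83 mm up). Loose, leave alone.
- jar_center (a point): Middle of a closed jar, 85 mm tall, 56 mm across, standing on the other side of the boat (42 mm up). Loose, leave alone.
- spray_center (a point): Middle of a blue bottle, 190 mm tall, 60 mm across, standing beside the feeder (95 mm up). Loose, leave alone.
- hoop_center (a point): Centre of a bare wooden embroidery hoop lying flat, 173 mm across, 12 mm high (6 mm up), with a small brass clamp screw on its rim. Loose, leave alone.
- pearl0_center (a point): Centre of a loose cream glass pearl, a 20 mm ball of 10.5 g. One of three that lie in the boat's trough; they roll.
- pearl1_center (a point): Centre of a loose cream glass pearl, a 20 mm ball of 10.5 g. One of three that lie in the boat's trough; they roll.
- pearl2_center (a point): Centre of a loose cream glass pearl, a 20 mm ball of 10.5 g. One of three that lie in the boat's trough; they roll.
Not all that is in view belongs to the job. Of the things that look like the boat, the smallest one is meant.

How it is judged:
By the outcome, as a careful person would: the job done as asked, in the order asked, and still so for the second after the job is handed in, with the robot touching nothing.
It also fails if it takes over 72 s, if anything falls off the work surface, if the arm or the gripper's body presses on something with over 40 N, if the wrist force passes 120 N, or if a joint passes its speed limit or range.

## Robot

A 6-joint arm with a two-finger parallel gripper is mounted at the origin on the work surface. World frame = base frame: x ahead of the robot, y to its left, z up, the work surface at z = 0. Lengths are in m, angles in rad, forces in N, time in s.
With the tool pointing down it reaches from about 0.35 to 0.975 m from the base axis. Payload 4.9 kg.
Tool frame: the origin (TCP) lies midway between the tips of the shut fingers; the grasp point (between the pads) lies ctrl.grip_depth behind it (ctrl.grip_depth is the distance from the TCP to the grasp point, in m); y points along the fingers, z is the direction in which the jaws open and shut, and the axes are right-handed (so a half turn about y gives the same grasp; the last joint's range is limited). The gripper opens to 85 mm and grips with 20 to 120 N. Pads are 22 mm wide; open, the fingers measure 114 mm over their backs; the gripper's body (76 mm by 85 mm) begins 54 mm behind the grasp point. The pads swing forward as they close: fully open they stand 13 mm farther back than shut.
Start: joints at [-1.362, 0.053, 1.613, -0, 1.476, -0.119], TCP at [0.201, -0.592, 0.231] pointing down, gripper open.
Joint ranges: [-3.01, 3.01], [-1.01, 2.22], [0.06, 2.58], [-1.02, 4.17], [0.09, 2.62], [-3.14, 3.14]. Speed limits (rad/s): [2.57, 2.57, 3.14, 3.14, 3.14, 3.14].

## Interface

Orientations are given as a rotation vector (axis times angle).
In Python, from station import ctrl gives the robot as it stands.
- The arm moves only by the tool jog_arm, never from a script. Its argument "moves" is a list of rows, each a list of 6 numbers: the shift along the tool's x, y, z in mm, then the turn, a rotation vector about the tool's x, y, z in rad. In form: [[x, y, z, wx, wy, wz], ...]. A call has 1 to 12 rows; each row shifts and turns the commanded pose from where the row before left it, along the tool's axes as they then stand; what a row does not reach is not made up. A row lasts 1/10 s, in which the tool goes at most 50 mm and 8.59 degrees, less where a joint would pass 70% of its speed; a pose out of reach is approached as far as the arm can. A call is refused whole if a number of a shift passes 50 or a number of a turn 0.15, either way. A call with a gripper value outside its range is refused whole. "grip" is the finger opening in mm, from 0 to 85.4, set as the call begins (left out, the last holds). The fingers move at their own pace and stop on an object; "grip_force" is the grip in N (left out, the last holds). Time passes only in rows, so rows that do not move let the fingers close. It gives the time, the measured TCP pose, the force and the opening at its end, in the units of the state.
- ctrl.get_obs(): the state, without advancing time (a new reading comes with each control period).
- ctrl.get_image(name): name is "scene" or "top" or "wrist"; returns the picture (480x640x3 uint8, red, green, blue); there is no depth.
- ctrl.camera_params(name): a dict with "fx", "fy", "cx", "cy" (pixels), "D" ([k1, k2, p1, p2, k3] as OpenCV has them; the pictures are not rectified), "pose" (4x4, takes a point from camera to world coordinates); the wrist camera has in their place "T_tool_cam" (4x4, takes a point from camera to tool coordinates, whose origin is the TCP and whose axes are the tool frame's). Camera axes: x right, y up, looking along -z (the intrinsics and any distortion apply to the point x, -y, -z); pixel columns grow to the right and rows downward; lengths in m; the calibration is good to about 2 mm. A picture is of the moment at which its call begins: read the wrist's pose just before it. camera_params takes no time and is no camera call.
- ctrl.finish_job(): hands the job in, once; it reports no verdict.
The state is a dict: "t": time; "q": joint angles; "dq": joint speeds; "effort": joint torques, N m; "tool_pos": TCP position; "tool_rot": TCP orientation; "contact_force": force on the tool from outside, world axes, zero at the start; "wrist_torque": the same for the moment, N m; "opening": finger opening in m.
Only numpy, scipy, OpenCV 4.12 (cv2) and the standard library are available. Lean on these libraries where they do the work, as an engineer would, in place of code of your own. Each camera call takes 0.05 s, during which the arm holds its last target. There are 200 camera calls.

## Working session

There is one attempt and no reset: what is moved stays moved. The work goes in short steps, Python scripts to look and compute and a tool call to move; the robot and the scene stay as the last step left them, time stands still between calls to the robot, and variables do not carry over. Pictures are saved under pics/ and viewed, about 8 in all and at most 12, crops included, and the job is handed in when it is done.

Besides the shell and the picture viewer there is one more tool, called after "Call:" as a command line: name --pt "numbers of a row" for each row, then --argument value for the rest. jog_arm: Moves the arm, as the interface text tells. Its arguments: {"type":"object","properties":{"moves":{"type":"array","items":{"type":"array","items":{"type":"number"}}},"grip":{"type":"number"},"grip_force":{"type":"number"}},"required":["moves"]}

```bash
ls; mkdir -p pics
python3 - <<'E'
from station import ctrl
import cv2,numpy as np
np.set_printoptions(precision=4,suppress=True)
print(ctrl.get_obs(), ctrl.grip_depth)
for n in ("scene","top","wrist"):
    im=ctrl.get_image(n); cv2.imwrite(f"pics/{n}0.png",im[:,:,::-1]); print(n,ctrl.camera_params(n))
E
```

```text
pics
{'t': 0.0, 'q': array([-1.362 ,  0.0534,  1.6143,  0.    ,  1.476 , -0.119 ]), 'dq': array([-0.0007, -0.0016, -0.0005,  0.0015, -0.0009,  0.0011]), 'effort': array([  0.0004, -39.3678, -37.0175,  -0.    ,   0.0071,  -0.    ]), 'tool_pos': array([ 0.2011, -0.5911,  0.23  ]), 'tool_rot': array([-0.3382,  2.0462, -2.0418]), 'contact_force': array([ 0.2928, -0.1024,  0.5211]), 'wrist_torque': array([-0.0284, -0.0334,  0.0134]), 'opening': 0.0858194190861893} 0.0187
scene {'fx': 541.0846781686711, 'fy': 541.0846781686711, 'cx': 323.1734546324171, 'cy': 233.23324238897862, 'D': array([-0.1233,  0.    ,  0.    ,  0.    ,  0.    ]), 'pose': array([[-0.368 , -0.724 ,  0.5834,  1.3399],
       [ 0.9297, -0.2947,  0.2207,  0.3296],
       [ 0.0121,  0.6236,  0.7816,  1.2755],
       [ 0.    ,  0.    ,  0.    ,  1.    ]])}
top {'fx': 530.2767208889633, 'fy': 530.2767208889633, 'cx': 316.83031713225614, 'cy': 239.03189923137444, 'D': array([-0.0191,  0.    ,  0.    ,  0.    ,  0.    ]), 'pose': array([[-0.003 ,  0.9784, -0.2066,  0.2368],
       [-1.    , -0.0031, -0.    ,  0.0021],
       [-0.0007,  0.2066,  0.9784,  1.3784],
       [ 0.    ,  0.    ,  0.    ,  1.    ]])}
wrist {'fx': 373.5058118351959, 'fy': 373.5058118351959, 'cx': 321.42840496440795, 'cy': 239.71837536786205, 'D': array([-0.0679,  0.    ,  0.    ,  0.    ,  0.    ]), 'T_tool_cam': array([[ 0.0013, -0.9585, -0.2852, -0.0714],
       [ 0.0009,  0.2852, -0.9585, -0.1435],
       [ 1.    ,  0.0009,  0.0013,  0.0005],
       [ 0.    ,  0.    ,  0.    ,  1.    ]])}
```

View pics/scene0.png

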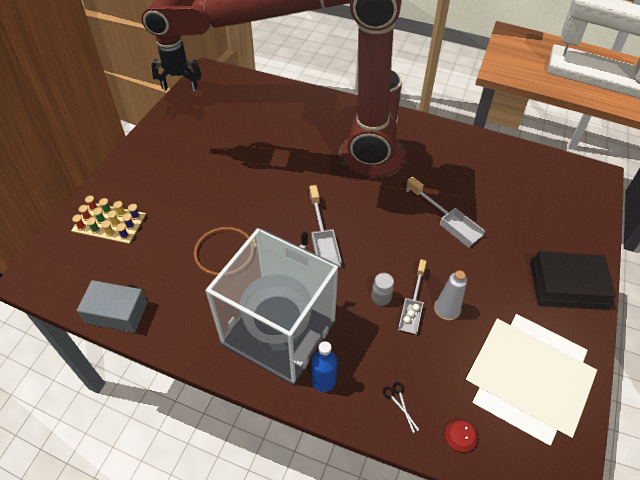

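View pics/top0.png

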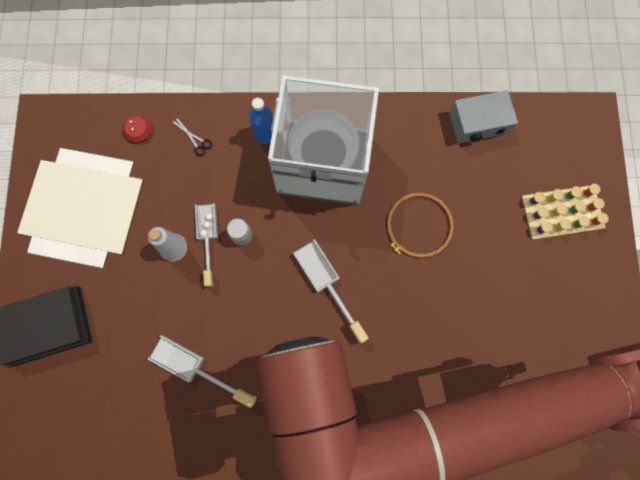

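The top view shows the feeder around (323,140) with its tab at (313,175). The pearl boat has its trough at (207,220) and grip at (208,278), between the cone (170,245) and the jar (240,232). The hoop is at (420,225) and the spray bottle at (262,122).

```bash
cat > h.py <<'E'
from station import ctrl
import cv2,numpy as np
from scipy.spatial.transform import Rotation as R
np.set_printoptions(precision=4,suppress=True)
def campose(n):
    p=ctrl.camera_params(n)
    if n!="wrist": return p,p["pose"]
    o=ctrl.get_obs();T=np.eye(4);T[:3,:3]=R.from_rotvec(o["tool_rot"]).as_matrix();T[:3,3]=o["tool_pos"]
    return p,T@p["T_tool_cam"]
def K(p): return np.array([[p["fx"],0,p["cx"]],[0,p["fy"],p["cy"]],[0,0,1]])
def ray(n,uv,P=None):
    p,T=campose(n); T=T if P is None else P
    a=cv2.undistortPoints(np.array([[uv]],float),K(p),p["D"])[0,0]
    return T[:3,3],T[:3,:3]@np.array([a[0],-a[1],-1])
def atz(n,uv,z,P=None):
    o,d=ray(n,uv,P); return o+d*(z-o[2])/d[2]
def proj(n,X,P=None):
    p,T=campose(n); T=T if P is None else P
    c=(np.atleast_2d(X)-T[:3,3])@T[:3,:3]; c=c*[1,-1,-1]
    return cv2.projectPoints(c,np.zeros(3),np.zeros(3),K(p),p["D"])[0][:,0]
def tri(l):
    A=0;b=0
    for n,uv in l:
        o,d=ray(n,uv);d=d/np.linalg.norm(d);M=np.eye(3)-np.outer(d,d);A=A+M;b=b+M@o
    return np.linalg.solve(A,b)
E
python3 - <<'E'
import cv2
a=cv2.imread("pics/top0.png")[75:295,140:385]
cv2.imwrite("pics/c1.png",cv2.resize(a,None,fx=2.7,fy=2.7,interpolation=cv2.INTER_CUBIC))
a=cv2.imread("pics/scene0.png")[170:400,190:480]
cv2.imwrite("pics/c2.png",cv2.resize(a,None,fx=2.6,fy=2.6,interpolation=cv2.INTER_CUBIC))
E
```

```text
(no output)
```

View pics/c1.png

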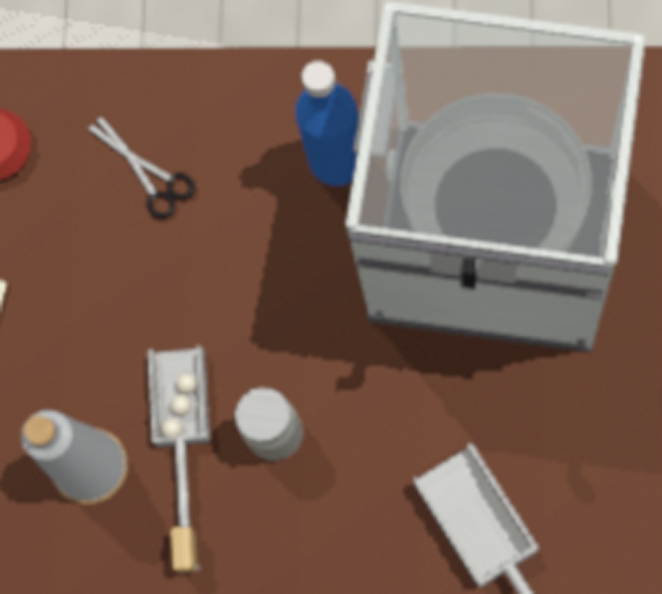

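View pics/c2.png

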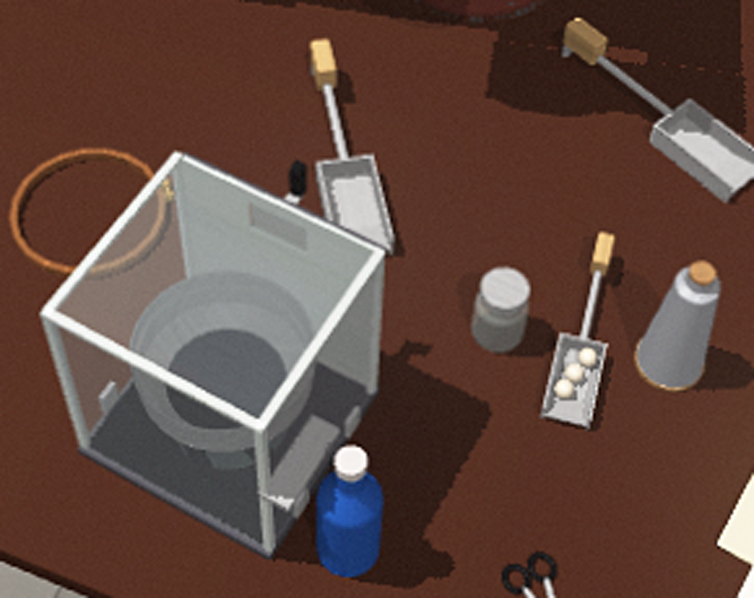

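```bash
cat > m1.py <<'E'
from h import *
from scipy.optimize import least_squares
t=lambda u,v:(140+u/2.7,75+v/2.7); s=lambda u,v:(190+u/2.6,170+v/2.6)
# order FL,FR,BR,BL  feeder frame
C=np.array([[-104,110],[-104,-110],[104,-110],[104,110]])/1000
ut=[t(352,230),t(612,262),t(642,38),t(388,6)]; us=[s(385,250),s(180,153),s(43,313),s(263,430)]
def W(p,c): 
    r=np.array([[np.cos(p[2]),-np.sin(p[2])],[np.sin(p[2]),np.cos(p[2])]]); return np.c_[c@r.T+p[:2],np.full(len(c),.255)]
for z,sets in (("top",[("top",ut)]),("scene",[("scene",us)]),("both",[("top",ut),("scene",us)])):
    f=lambda p:np.concatenate([(proj(n,W(p,C))-u).ravel() for n,u in sets])
    r=least_squares(f,[.65,0,0]); print(z,r.x,np.abs(r.fun).max())
for n,u in(("top",ut),("scene",us)): print([atz(n,a,.255)[:2] for a in u])
print("tab",atz("top",t(469,264),.280),tri([("top",t(469,264)),("scene",s(298,165))]))
print("slot-frame shutter y of tab:")
print("grip",atz("top",t(183,550),.042), atz("scene",s(603,250),.035))
print("heel",atz("top",t(181,443),.02),"prow",atz("top",t(176,352),.02),"prow s",atz("scene",s(568,418),.012))
print("cone foot",atz("top",t(90,470),.0),"jar top",atz("top",t(263,412),.085),atz("scene",s(502,285),.085))
print("spray cap",tri([("top",t(318,76)),("scene",s(351,458))]))
for i,(a,b) in enumerate([((186,383),(565,388)),((180,405),(574,372)),((173,427),(588,356))]): print(atz("top",t(*a),.013),atz("scene",s(*b),.013))
E
python3 m1.py
```

```text
top [ 0.7416 -0.0164 -0.1392] 1.1726098310919326
scene [ 0.7416 -0.0146 -0.1437] 0.5289898178390899
both [ 0.7415 -0.0155 -0.1413] 1.2823289550167658
[array([0.6546, 0.1055]), array([ 0.6261, -0.1093]), array([ 0.8272, -0.1396]), array([0.8578, 0.0778])]
[array([0.6555, 0.1089]), array([ 0.6241, -0.1075]), array([ 0.8283, -0.1398]), array([0.8593, 0.0802])]
tab [0.6161 0.0085 0.28  ] [0.6154 0.0087 0.2818]
slot-frame shutter y of tab:
grip [0.417  0.2792 0.042 ] [0.4194 0.2807 0.035 ]
heel [0.5245 0.2899 0.02  ] prow [0.616  0.2984 0.02  ] prow s [0.6177 0.3018 0.012 ]
cone foot [ 0.5019  0.3825 -0.    ] jar top [0.5399 0.201  0.085 ] [0.5375 0.1979 0.085 ]
spray cap [0.8251 0.1443 0.19  ]
[0.5863 0.2888 0.013 ] [0.586  0.2892 0.013 ]
[0.564  0.2938 0.013 ] [0.5643 0.2926 0.013 ]
[0.542  0.2998 0.013 ] [0.5403 0.301  0.013 ]
```

```bash
cat > pl.py <<'E'
from h import *
F=np.array([.7415,-.0155]);YF=-.141
ex=np.array([np.cos(YF),np.sin(YF),0]);ey=np.array([-np.sin(YF),np.cos(YF),0])
S=np.array([*F,.216])-.104*ex
def slot(x,y,z): return S+x*ex+y*ey+np.array([0,0,z])
def rot(yaw,a):
    f=np.array([np.cos(yaw),np.sin(yaw),0]);l=np.array([-f[1],f[0],0])
    y=np.sin(a)*f+np.array([0,0,-np.cos(a)]);return np.c_[np.cross(y,l),y,l]
def cur():
    o=ctrl.get_obs();return o["tool_pos"],R.from_rotvec(o["tool_rot"]).as_matrix()
def plan(way,start=None):
    """way: list of (grasp point, Rot, rows)"""
    p,M=start or cur(); p=p.copy()
    out=[]
    for g,Rt,n in way:
        pt=g+Rt[:,1]*ctrl.grip_depth
        w=(R.from_matrix(M).inv()*R.from_matrix(Rt)).as_rotvec(); M0=M;p0=p
        for i in range(1,n+1):
            Rd=M0@R.from_rotvec(w*i/n).as_matrix(); pd=p0+(pt-p0)*i/n
            d=np.round(M.T@(pd-p)*1000,1 if n<4 else 0); r=np.round((R.from_matrix(M).inv()*R.from_matrix(Rd)).as_rotvec(),2)
            out.append([*d,*r]); p=p+M@d/1000; M=M@R.from_rotvec(r).as_matrix()
        print("end err mm",(p-pt)*1000, "rot",(R.from_matrix(M).inv()*R.from_matrix(Rt)).as_rotvec())
    for i in range(0,len(out),12): print("["+",".join("["+",".join(f"{v:g}" for v in r)+"]" for r in out[i:i+12])+"]")
    return p,M
def st():
    o=ctrl.get_obs();p,M=cur();g=p-M[:,1]*ctrl.grip_depth
    d=g-S;print("t",o["t"],"grasp",g,"slotframe",d@ex,d@ey,d[2],"\nM",M.tolist().__repr__() if 0 else M.round(3).tolist(),"F",o["contact_force"],"op",o["opening"],"q",o["q"])
E
python3 - <<'E'
from pl import *
st(); print(S)
Rt=rot(YF,0)
plan([(slot(-.10,.0,.15),Rt,17),(slot(-.026,.0063,.11),Rt,4)])
E
```

```text
t 0.15 grasp [ 0.2011 -0.5913  0.249 ] slotframe -0.35009054443022974 -0.6459993436627012 0.03303265342893977 
M [[-0.947, -0.0, 0.322], [-0.322, 0.002, -0.947], [-0.0, -1.0, -0.002]] F [ 0.0175  1.0588 -0.5559] op 0.08525908211555039 q [-1.362   0.0532  1.614   0.      1.476  -0.119 ]
[ 0.6385 -0.0009  0.216 ]
end err mm [-0.4775 -0.021  -0.1134] rot [-0.0015 -0.0028 -0.0005]
end err mm [-0.4019  0.5268 -0.1427] rot [-0.0015 -0.0028 -0.0005]
[[-30,-7,-27,0,-0.16,-0],[-35,-7,-22,0,-0.15,-0],[-37,-6,-17,-0,-0.16,-0],[-39,-7,-11,-0,-0.16,-0],[-41,-7,-4,-0,-0.16,-0],[-40,-7,2,-0,-0.15,-0],[-40,-7,9,-0,-0.16,-0],[-38,-7,15,-0,-0.16,-0],[-36,-6,20,-0,-0.16,-0],[-31,-7,26,-0,-0.15,-0],[-27,-7,30,-0,-0.16,-0],[-22,-7,34,-0,-0.16,-0]]
[[-17,-7,38,-0,-0.15,-0],[-10,-7,39,-0,-0.16,-0],[-5,-6,41,-0,-0.16,-0],[3,-7,40,-0,-0.16,-0],[8,-7,40,-0,-0.15,-0],[19,10,2,-0,-0,-0],[18,10,1,-0,-0,-0],[19,10,2,-0,-0,-0],[18,10,2,-0,-0,-0]]
```

Run:
```python
from pl import *
Rt=rot(YF,0)
plan([(slot(-.10,.0,.15),Rt,20),(slot(-.026,.0063,.11),Rt,4)])
```

```text
end err mm [-0.3912  0.2901 -0.113 ] rot [-0.0015 -0.0028 -0.0005]
end err mm [-0.4588 -0.1518 -0.1438] rot [-0.0015 -0.0028 -0.0005]
[[-26,-6,-23,0,-0.13,-0],[-28,-6,-20,0,-0.14,-0],[-31,-5,-15,-0,-0.13,-0],[-33,-6,-12,-0,-0.13,-0],[-34,-6,-7,-0,-0.14,-0],[-34,-6,-2,-0,-0.13,-0],[-35,-6,3,-0,-0.14,-0],[-34,-5,7,-0,-0.13,-0],[-33,-6,11,-0,-0.13,-0],[-31,-6,16,-0,-0.14,-0],[-28,-6,20,-0,-0.13,-0],[-26,-6,23,-0,-0.13,-0]]
[[-22,-5,26,-0,-0.14,-0],[-19,-6,29,-0,-0.13,-0],[-14,-6,32,-0,-0.13,-0],[-11,-6,33,-0,-0.14,-0],[-5,-6,34,-0,-0.13,-0],[-1,-6,35,-0,-0.14,-0],[3,-5,34,-0,-0.13,-0],[8,-6,34,-0,-0.13,-0],[19,10,2,-0,-0,-0],[18,10,1,-0,-0,-0],[19,10,2,-0,-0,-0],[18,10,1,-0,-0,-0]]
```

Call:
jog_arm --pt "-26 -6 -23 0 -0.13 0" --pt "-28 -6 -20 0 -0.14 0" --pt "-31 -5 -15 0 -0.13 0" --pt "-33 -6 -12 0 -0.13 0" --pt "-34 -6 -7 0 -0.14 0" --pt "-34 -6 -2 0 -0.13 0" --pt "-35 -6 3 0 -0.14 0" --pt "-34 -5 7 0 -0.13 0" --pt "-33 -6 11 0 -0.13 0" --pt "-31 -6 16 0 -0.14 0" --pt "-28 -6 20 0 -0.13 0" --pt "-26 -6 23 0 -0.13 0" --grip 50

```text
t: 1.35
tool_pos: [0.4047, -0.2272, 0.3013]
tool_rot: [-1.359, 0.938, -0.938]
contact_force: [-0.0, -0.8, -0.2]
opening: 0.0498
```

Call:
jog_arm --pt "-22 -5 26 0 -0.14 0" --pt "-19 -6 29 0 -0.13 0" --pt "-14 -6 32 0 -0.13 0" --pt "-11 -6 33 0 -0.14 0" --pt "-5 -6 34 0 -0.13 0" --pt "-1 -6 35 0 -0.14 0" --pt "3 -5 34 0 -0.13 0" --pt "8 -6 34 0 -0.13 0" --pt "19 0 2 0 0 0" --pt "18 0 1 0 0 0" --pt "0 0 0 0 0 0"

```text
t: 2.45
tool_pos: [0.5771, 0.0111, 0.3462]
tool_rot: [-1.568, 0.114, -0.111]
contact_force: [0.3, 0.0, -0.1]
opening: 0.0499
```

Run:
```python
from pl import *
st()
P=campose("wrist")[1]; im=ctrl.get_image("wrist"); cv2.imwrite("pics/w1.png",im[:,:,::-1]); np.save("w1.npy",P)
tabs=[slot(-.026+dx,.0063+dy,.064) for dx in(-.007,.007) for dy in(-.006,.006)]
print(proj("wrist",np.array(tabs+[slot(0,110e-3,.039),slot(0,-.11,.039),slot(0,.032,.021),slot(0,-.032,.021)]),P))
```

```text
t 2.45 grasp [0.5771 0.0111 0.3649] slotframe -0.06250871445605467 0.003224978908881052 0.1488863323498187 
M [[0.99, -0.002, 0.143], [-0.143, 0.0, 0.99], [-0.002, -1.0, -0.0]] F [ 0.2706  0.0089 -0.1143] op 0.049890644034777595 q [-0.1097 -0.102   1.5763 -0.      1.669  -1.5373]
[[318.273  303.0781]
 [337.6986 303.0036]
 [318.4078 323.2562]
 [337.477  323.1812]
 [471.9442 328.1067]
 [165.1134 329.0637]
 [360.9647 317.2541]
 [276.1744 317.5245]]
```

View pics/w1.png

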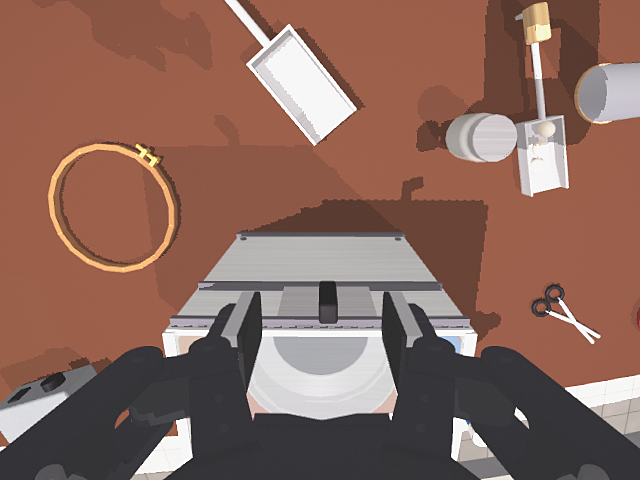

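The wrist view shows the tab top at (328,316) where predicted (328,313), and the hood corners at (165,330) and (472,330), also as predicted. The shutter is about 6 mm open.

Call:
jog_arm --pt "18 10 2 0 0 0" --pt "18 25 1 0 0 0" --pt "0 30 0 0 0 0" --pt "0 22 0 0 0 0" --pt "0 10 0 0 0 0" --pt "0 0 0 0 0 0"

```text
t: 3.1
tool_pos: [0.6109, 0.0086, 0.2485]
tool_rot: [-1.568, 0.116, -0.11]
contact_force: [-0.1, -0.1, 1.3]
opening: 0.0499
```

Call:
jog_arm --pt "0 0 0 0 0 0" --pt "0 0 0 0 0 0" --pt "0 0 0 0 0 0" --pt "0 0 0 0 0 0" --grip 5 --grip_force 40

```text
t: 3.5
tool_pos: [0.613, 0.0087, 0.2525]
tool_rot: [-1.568, 0.11, -0.115]
contact_force: [-1.1, 0.2, 5.0]
opening: 0.0114
```

```bash
python3 -c "
from pl import *
st()"
```

```text
t 3.5 grasp [0.613  0.0087 0.2712] slotframe -0.02664913199756983 0.0058929695149483215 0.055244476520383085 
M [[0.99, 0.003, 0.143], [-0.143, -0.0, 0.99], [0.003, -1.0, 0.0]] F [-1.0766  0.177   4.9812] op 0.011403307529082078 q [-0.1072  0.0111  1.6201  0.0002  1.5074 -1.5343]
```

Call:
jog_arm --pt "0 0 6 0 0 0" --pt "0 0 8 0 0 0" --pt "0 0 8 0 0 0" --pt "0 0 8 0 0 0" --pt "0 0 8 0 0 0" --pt "0 0 8 0 0 0" --pt "0 0 8 0 0 0" --pt "0 0 5 0 0 0" --pt "0 0 3 0 0 0" --pt "0 0 2 0 0 0" --pt "0 0 0 0 0 0"

```text
t: 4.6
tool_pos: [0.6222, 0.072, 0.2525]
tool_rot: [-1.568, 0.11, -0.115]
contact_force: [-1.2, -0.4, 5.4]
opening: 0.0111
```

```bash
python3 -c "
from pl import *
st()"
```

```text
t 4.6 grasp [0.6222 0.072  0.2712] slotframe -0.026420628813701587 0.06987543310126512 0.055235313440642 
M [[0.99, 0.003, 0.143], [-0.143, -0.001, 0.99], [0.003, -1.0, -0.0]] F [-1.2059 -0.4015  5.3917] op 0.011083965906472683 q [-0.0032  0.0424  1.5882 -0.0007  1.508  -1.4303]
```

Push gently on to the end stop.

Call:
jog_arm --pt "0 0 1.5 0 0 0" --pt "0 0 1.5 0 0 0" --pt "0 0 1 0 0 0" --pt "0 0 0 0 0 0"

```text
t: 5.0
tool_pos: [0.6228, 0.0756, 0.2526]
tool_rot: [-1.569, 0.111, -0.115]
contact_force: [-1.6, -0.6, 6.2]
opening: 0.011
```

Call:
jog_arm --pt "0 0 1.5 0 0 0" --pt "0 0 1.5 0 0 0" --pt "0 0 0 0 0 0"

```text
t: 5.3
tool_pos: [0.6229, 0.0759, 0.2526]
tool_rot: [-1.574, 0.113, -0.116]
contact_force: [-3.5, -10.1, 6.3]
opening: 0.0114
```

```bash
python3 -c "
from pl import *
st()"
```

```text
t 5.3 grasp [0.6228 0.076  0.2713] slotframe -0.026358782739782604 0.07394805705077456 0.05527499776080805 
M [[0.989, 0.001, 0.145], [-0.145, -0.007, 0.989], [0.002, -1.0, -0.006]] F [ -3.5349 -10.0726   6.2513] op 0.011378684304536023 q [ 0.0057  0.0464  1.584  -0.0066  1.5098 -1.4192]
```

```bash
sed -i 's/^S=.*/&+.0018*ey/' pl.py
python3 - <<'E'
from pl import *
p,M=cur()
Rt=rot(.1,.35); g=np.array([.418,.280,.028])
up=p-M[:,1]*.0187+[0,0,.05]
plan([(up,rot(YF,0),2),(np.array([.44,.2,.25]),rot(0,.2),6),(g+[-.02,0,.15],Rt,6)])
E
```

```text
end err mm [ 0.0252 -0.0069  0.0008] rot [-0.0037 -0.0045  0.0024]
end err mm [-0.148   0.1837  0.4437] rot [0.001  0.0046 0.003 ]
end err mm [-0.1381 -0.2922 -0.1877] rot [-0.0024 -0.0014  0.0029]
[[0,-25,-0.1,0,-0,0],[0.1,-25,-0.1,0.01,-0,0],[-33,12,16,0,-0.02,-0.03],[-32,11,17,0,-0.03,-0.04],[-33,9,17,0.01,-0.02,-0.03],[-32,9,19,-0,-0.03,-0.03],[-32,8,19,-0,-0.02,-0.03],[-32,6,20,0,-0.03,-0.04],[-9,10,13,0,-0.02,-0.02],[-8,11,14,0.01,-0.01,-0.03],[-9,10,14,0,-0.02,-0.02],[-9,10,14,0.01,-0.01,-0.03]]
[[-9,9,13,0,-0.02,-0.02],[-9,10,14,0.01,-0.01,-0.03]]
```

Call:
jog_arm --pt "0 0 0 0 0 0" --pt "0 0 0 0 0 0" --pt "0 0 0 0 0 0" --pt "0 -25 0 0 0 0" --pt "0 -25 0 0.01 0 0" --grip 42

```text
t: 5.8
tool_pos: [0.6217, 0.0795, 0.299]
tool_rot: [-1.558, 0.114, -0.11]
contact_force: [0.6, -0.0, 1.5]
opening: 0.042
```

Call:
jog_arm --pt "-33 12 16 0 -0.02 -0.03" --pt "-32 11 17 0 -0.03 -0.04" --pt "-33 9 17 0.01 -0.02 -0.03" --pt "-32 9 19 0 -0.03 -0.03" --pt "-32 8 19 0 -0.02 -0.03" --pt "-32 6 20 0 -0.03 -0.04" --pt "-9 10 13 0 -0.02 -0.02" --pt "-8 11 14 0.01 -0.01 -0.03" --pt "-9 10 14 0 -0.02 -0.02" --pt "-9 10 14 0.01 -0.01 -0.03" --pt "-9 9 13 0 -0.02 -0.02" --pt "-9 10 14 0.01 -0.01 -0.03"

```text
t: 7.0
tool_pos: [0.4028, 0.2847, 0.1593]
tool_rot: [-1.524, -0.353, -0.198]
contact_force: [0.4, 0.4, 1.0]
opening: 0.042
```

Call:
jog_arm --pt "0 0 0 0 0 0"

```text
t: 7.1
tool_pos: [0.4007, 0.2841, 0.1566]
tool_rot: [-1.526, -0.351, -0.192]
contact_force: [-0.2, 0.4, -0.0]
opening: 0.0422
```

Run:
```python
from pl import *
st()
P=campose("wrist")[1]; im=ctrl.get_image("wrist"); cv2.imwrite("pics/w2.png",im[:,:,::-1]); np.save("w2.npy",P)
print(proj("wrist",np.array([[.418,.28,.042],[.5245,.29,.02],[.616,.3,.02]]),P))
```

```text
t 7.1 grasp [0.3943 0.2833 0.1742] slotframe -0.2817159619473658 0.24527888073395465 -0.04183106711725454 
M [[0.935, 0.338, -0.104], [0.095, 0.043, 0.995], [0.34, -0.94, 0.008]] F [-0.2253  0.3564 -0.0314] op 0.042219238441215105 q [ 0.5446 -0.4337  2.1883 -0.1584  1.0728 -1.0752]
[[312.6526 203.5721]
 [313.4656 291.7632]
 [315.1211 353.6212]]
```

View pics/w2.png

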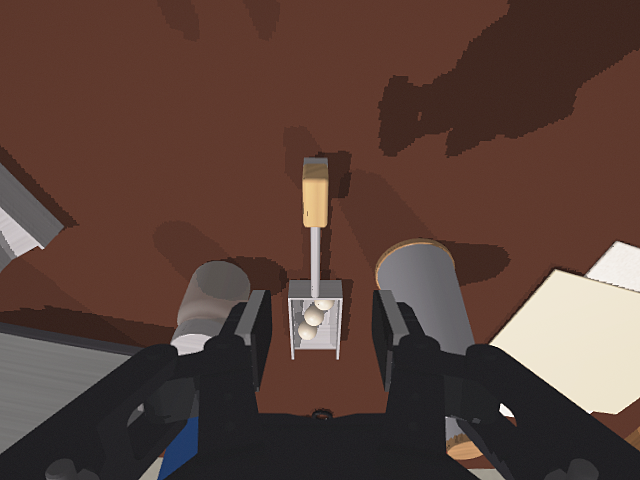

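Run:
```python
from pl import *
P=np.load("w2.npy")
g=atz("wrist",(315.5,203),.042,P);h=atz("wrist",(315,281),.024,P);pr=atz("wrist",(315.5,359),.024,P);
rear=atz("wrist",(315.5,180),.042,P);fr=atz("wrist",(315.5,227),.042,P)
print(g,h,pr,rear,fr,np.arctan2(*(pr-g)[[1,0]]),np.arctan2(*(h-g)[[1,0]]))
yaw=np.arctan2(*(pr-g)[[1,0]]); Rt=rot(yaw,.35)
G=np.array([g[0],g[1],.030])
plan([(G+[-.01,0,.06],Rt,4),(G,Rt,4)])
```

```text
[0.4173 0.2819 0.042 ] [0.5074 0.2898 0.024 ] [0.6199 0.3008 0.024 ] [0.3995 0.2803 0.042 ] [0.4376 0.2838 0.042 ] 0.09278364699287266 0.08764063856804395
end err mm [ 0.5576 -0.0503 -0.3302] rot [-0.0012 -0.0031 -0.0007]
end err mm [-0.4835 -0.1151  0.1238] rot [-0.0012 -0.0031 -0.0007]
[[-5,21,-1,-0,0,-0],[-4,21,-1,-0.01,0,-0],[-5,21,-0,0,0.01,-0],[-4,22,-1,-0,-0,-0],[-3,15,-0,-0,-0,-0],[-3,15,-0,-0,-0,-0],[-3,14,-1,-0,-0,-0],[-3,15,0,-0,-0,-0]]
```

The wrist view shows the grip top spanning (303–328, 180–226). The rod runs straight to the heel at (315,281) and the prow tips at (292/339,359), with the jar at left and the cone at right, clear of both fingers.

Call:
jog_arm --pt "-5 21 -1 0 0 0" --pt "-4 21 -1 -0.01 0 0" --pt "-5 21 0 0 0.01 0" --pt "-4 22 -1 0 0 0" --pt "-3 15 0 0 0 0" --pt "-2 15 0 0 0 0" --pt "-2 14 -1 0 0 0" --pt "-2 15 0 0 0 0" --pt "0 0 0 0 0 0"

```text
t: 8.05
tool_pos: [0.4277, 0.2817, 0.0139]
tool_rot: [-1.535, -0.34, -0.206]
contact_force: [-0.4, -0.5, -0.7]
opening: 0.0424
```

Run:
```python
from pl import *
st()
```

```text
t 8.05 grasp [0.4214 0.2811 0.0314] slotframe -0.25465166868948547 0.24685225846170267 -0.1845598031577235 
M [[0.936, 0.341, -0.087], [0.081, 0.032, 0.996], [0.342, -0.94, 0.002]] F [-0.4437 -0.5447 -0.7115] op 0.04237526165935093 q [ 0.5138 -0.1411  2.2268 -0.2077  0.746  -1.0128]
```

Call:
jog_arm --pt "0 0 0 0 0 0" --pt "0 0 0 0 0 0" --pt "0 0 0 0 0 0" --pt "0 0 0 0 0 0" --grip 8 --grip_force 100

```text
t: 8.45
tool_pos: [0.4288, 0.2832, 0.0167]
tool_rot: [-1.532, -0.345, -0.209]
contact_force: [-0.6, -0.9, 4.7]
opening: 0.0161
```

Run:
```python
from pl import *
st()
p,M=cur(); g=p-M[:,1]*.0187
# lift with slight nose-up (tilt +.06), to z
Rt=rot(.092,.40)
plan([(g+[-.0,0,.03],Rt,5),(g+[-.005,0,.23],Rt,12)])
```

```text
t 8.45 grasp [0.4224 0.2826 0.0342] slotframe -0.2538456592238209 0.2484788706053381 -0.18175395516688383 
M [[0.934, 0.346, -0.089], [0.082, 0.035, 0.996], [0.347, -0.938, 0.004]] F [-0.6248 -0.8726  4.6877] op 0.01614601263369885 q [ 0.5155 -0.1454  2.2258 -0.2083  0.7454 -1.0123]
end err mm [ 0.1357 -0.0664  0.1427] rot [-0.0025 -0.0047  0.0046]
end err mm [-0.06   -0.3586  0.2574] rot [-0.0025 -0.0047  0.0046]
[[2,-6,0,-0,-0,-0.01],[3,-5,0,-0,-0,-0.01],[2,-6,0,-0,-0,-0.01],[2,-5,0,-0,-0,-0.01],[3,-6,0,-0,-0,-0.01],[6,-15,0,-0,-0,0],[6,-16,0,-0,-0,0],[6,-15,0,-0,-0,0],[7,-16,0,-0,-0,0],[6,-15,1,-0,-0,0],[6,-16,-0,-0,-0,0],[6,-15,-0,-0,-0,0]]
[[6,-16,-0,-0,-0,0],[6,-15,0,-0,-0,0],[7,-16,0,-0,-0,0],[6,-15,0,-0,-0,0],[6,-16,0,-0,-0,0]]
```

Call:
jog_arm --pt "2 -6 0 0 0 -0.01" --pt "3 -5 0 0 0 -0.01" --pt "2 -6 0 0 0 -0.01" --pt "2 -5 0 0 0 -0.01" --pt "3 -6 0 0 0 -0.01" --pt "0 0 0 0 0 0"

```text
t: 9.05
tool_pos: [0.4293, 0.2832, 0.0468]
tool_rot: [-1.524, -0.383, -0.248]
contact_force: [0.1, 0.7, -1.6]
opening: 0.0164
```

Call:
jog_arm --pt "5 -12 0 0 0 0" --pt "6 -15 0 0 0 0" --pt "7 -17 0 0 0 0" --pt "7 -17 0 0 0 0" --pt "7 -17 0 0 0 0" --pt "7 -18 0 0 0 0" --pt "7 -17 0 0 0 0" --pt "7 -18 0 0 0 0" --pt "7 -17 0 0 0 0" --pt "7 -17 0 0 0 0" --pt "6 -14 0 0 0 0" --pt "0 0 0 0 0 0"

```text
t: 10.25
tool_pos: [0.4273, 0.2825, 0.2427]
tool_rot: [-1.522, -0.385, -0.251]
contact_force: [0.3, 0.8, -1.9]
opening: 0.0165
```

Run:
```python
from pl import *
st()
P=campose("wrist")[1]; im=ctrl.get_image("wrist"); cv2.imwrite("pics/w3.png",im[:,:,::-1]); np.save("w3.npy",P)
```

```text
t 10.25 grasp [0.4199 0.2817 0.2599] slotframe -0.25619487070943225 0.24728435317421 0.04388094701622422 
M [[0.915, 0.394, -0.088], [0.079, 0.04, 0.996], [0.396, -0.918, 0.006]] F [ 0.2847  0.7767 -1.8956] op 0.016543058376624245 q [ 0.5288 -0.4761  2.083  -0.1794  1.1663 -1.0893]
```

View pics/w3.png

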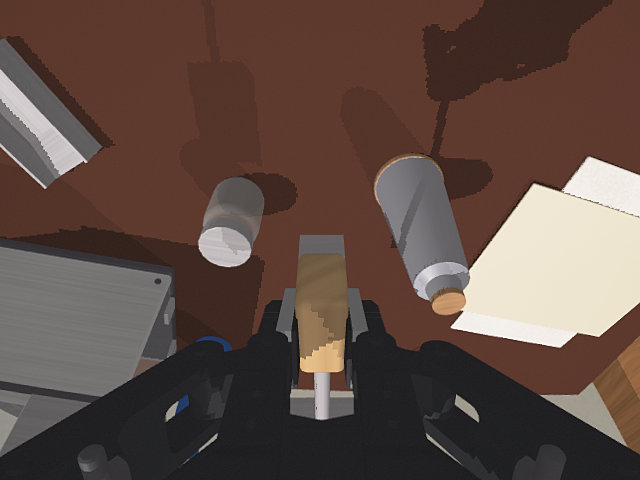

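Run:
```python
from pl import *
P=np.load("w3.npy"); 
Mg=np.array([[0.934, 0.346, -0.089], [0.082, 0.035, 0.996], [0.347, -0.938, 0.004]]); gg=np.array([.4224,.2826,.0342])
M=cur()[1]; p=cur()[0]; g=p-M[:,1]*.0187
B=rot(.092,0); Bx=np.c_[B[:,0],B[:,2],[0,0,1]]  # boat axes x,y,z
for c in ([.4185,.2826,.028],[.4173,.2826,.028]):
    rel=Mg.T@(np.array(c)-gg); Rb=Mg.T@Bx
    print("rel",rel); 
    pts=np.array([[-20,-9,14],[-20,9,14],[20,9,14],[20,-9,14],[-20,-9,-14],[-20,9,-14],[-20,9,-28],[109,-25,-4]])/1000
    X=g+(M@(rel[:,None]+Rb@pts.T)).T
    print(proj("wrist",X,P).round(0).tolist())
print("boat axes now",(M@Rb).round(3).tolist())
np.savez("boat.npz",rel=rel,Rb=Rb)
```

```text
rel [-0.0058  0.0045  0.0003]
[[296.0, 296.0], [351.0, 295.0], [347.0, 367.0], [301.0, 368.0], [300.0, 243.0], [346.0, 243.0], [344.0, 222.0], [281.0, 429.0]]
rel [-0.0069  0.0041  0.0004]
[[296.0, 293.0], [352.0, 293.0], [347.0, 365.0], [301.0, 366.0], [300.0, 241.0], [347.0, 241.0], [345.0, 220.0], [281.0, 428.0]]
boat axes now [[0.995, -0.091, -0.05], [0.091, 0.996, -0.005], [0.049, 0.0, 0.999]]
```

```bash
cat > bt.py <<'E'
from pl import *
from scipy.optimize import least_squares
D=np.load("boat.npz"); rel=D["rel"];Rb=D["Rb"]   # grip centre in tool axes from grasp pt; boat axes in tool
def boatR(yaw,u): # nose-up u
    c,s=np.cos(yaw),np.sin(yaw); Y=np.array([-s,c,0]);X=np.array([c*np.cos(u),s*np.cos(u),np.sin(u)]);return np.c_[X,Y,np.cross(X,Y)]
def tool(pt,loc,yaw,u):
    """pt world position of boat-frame point loc (rel. grip centre) -> (grasp,Rot)"""
    B=boatR(yaw,u); M=B@Rb.T; return pt-B@np.array(loc)-M@rel, M
def boat_now():
    p,M=cur(); g=p-M[:,1]*ctrl.grip_depth; return g+M@rel, M@Rb
TR=[.155,0,-.016]
E
python3 - <<'E'
from bt import *
P=np.load("w3.npy"); p,M=cur(); g=p-M[:,1]*.0187
obs=np.array([[300,253],[346,253],[343,235],[343,372.],[302,372]])
pts=np.array([[-20,-9,-14],[-20,9,-14],[-20,9,-28],[20,9,14],[20,-9,14]])/1000
def f(v):
    r=rel+[v[0],v[1],0]; Rb2=R.from_rotvec([0,0,v[2]]).as_matrix()@Rb
    return (proj("wrist",g+(M@(r[:,None]+Rb2@pts.T)).T,P)-obs)[:,1]
r=least_squares(f,[0,0,0.]); print(r.x,r.fun)
r2=least_squares(lambda v:f([v[0],v[1],0]),[0,0]); print(r2.x,r2.fun)
way=[(*tool(slot(-.096,0,0.03),TR,YF,.06),22),(*tool(slot(-.096,0,0.0),TR,YF,.04),6)]
plan(way)
E
```

```text
[ 0.0075  0.0072 -0.08  ] [ 0.1533 -0.1535  0.001  -0.1796  0.1787]
[0.0074 0.0061] [ 1.0548  0.7354 -1.6391 -0.3155  0.0413]
end err mm [ 0.4247 -0.1395  0.2293] rot [-0.0026  0.0026 -0.0015]
end err mm [0.2367 0.0427 0.0469] rot [-0.0026  0.0028 -0.0015]
[[-2,-1,-11,-0,0.01,-0],[-2,-1,-11,-0.01,0.01,-0],[-1,-1,-11,-0,0.01,-0],[-2,-1,-12,-0.01,0.01,-0],[-1,-0,-11,-0,0.01,-0],[-2,-1,-11,-0.01,0.01,-0],[-1,-1,-11,0,0.01,-0],[-1,-0,-12,-0,0.01,-0],[-1,-1,-11,-0.01,0.01,-0],[-1,-0,-11,-0,0.01,-0.01],[-1,-1,-11,-0.01,0.01,0],[-0,-0,-12,-0,0.01,0]]
[[-1,-1,-11,-0,0.01,0],[-0,0,-11,-0.01,0.01,0],[-1,-0,-12,-0,0.01,0],[0,-1,-11,-0.01,0,0],[-0,0,-11,-0,0.01,0],[-0,0,-12,-0.01,0.01,0],[-0,0,-11,0,0.01,0],[-0,0,-11,-0,0.01,-0],[0,-0,-12,-0.01,0.01,-0],[1,0,-11,-0,0.01,-0],[-2,4,-0,-0,0,0],[-2,4,-0,-0,0,0.01]]
[[-2,4,-0,-0,0,-0],[-2,5,-0,-0,0,0],[-1,4,-0,-0,0,0.01],[-2,4,-0,-0,0,-0]]
```

Call:
jog_arm --pt "-2 -1 -6 0 0.01 0" --pt "-2 -1 -11 -0.01 0.01 0" --pt "-1 -1 -13 0 0.01 0" --pt "-2 -1 -13 -0.01 0.01 0" --pt "-1 0 -13 0 0.01 0" --pt "-2 -1 -13 -0.01 0.01 0" --pt "-1 -1 -13 0 0.01 0" --pt "-1 0 -13 0 0.01 0" --pt "-1 -1 -13 -0.01 0.01 0" --pt "-1 0 -13 0 0.01 -0.01" --pt "-1 -1 -13 -0.01 0.01 0" --pt "0 0 -13 0 0.01 0"

```text
t: 11.5
tool_pos: [0.4125, 0.1332, 0.2399]
tool_rot: [-1.551, -0.289, -0.357]
contact_force: [0.2, 0.2, -1.9]
opening: 0.0162
```

Call:
jog_arm --pt "-1 -1 -13 0 0.01 0" --pt "0 0 -13 -0.01 0.01 0" --pt "-1 0 -13 0 0.01 0" --pt "0 -1 -13 -0.01 0 0" --pt "0 0 -13 0 0.01 0" --pt "0 0 -12 -0.01 0.01 0" --pt "0 0 -10 0 0.01 0" --pt "0 0 -7 0 0.01 0" --pt "0 0 -4 -0.01 0.01 0" --pt "1 0 0 0 0.01 0" --pt "0 0 0 0 0 0"

```text
t: 12.6
tool_pos: [0.4039, 0.0367, 0.241]
tool_rot: [-1.569, -0.214, -0.433]
contact_force: [-0.0, -0.1, -2.1]
opening: 0.0167
```

Run:
```python
from bt import *
st()
c,B=boat_now(); loc=np.array([[.109,.025,-.004],[.109,-.025,-.004],[.201,.025,-.004],[.201,-.025,-.004],[.02,0,-.008],[.109,0,-.008]])
X=c+(B@loc.T).T
cr=[]
for n in("top","scene"):
    im=ctrl.get_image(n)[:,:,::-1].copy(); cv2.imwrite(f"pics/{n}2.png",im)
    u=proj(n,X); print(n,u.round(1).tolist())
    m=u.mean(0).astype(int); x0,y0=m[0]-60,m[1]-65; print(x0,y0)
    cr.append(cv2.resize(im[y0:y0+150,x0:x0+100],None,fx=4,fy=4,interpolation=cv2.INTER_CUBIC))
cv2.imwrite("pics/b2.png",np.hstack(cr))
```

```text
t 12.6 grasp [0.3965 0.0377 0.2582] slotframe -0.24507984357134194 0.002352765757635003 0.04215540111163488 
M [[0.907, 0.396, 0.14], [-0.13, -0.052, 0.99], [0.4, -0.917, 0.004]] F [-0.0443 -0.0843 -2.0831] op 0.016653195673077728 q [-0.0789 -0.8817  2.3162 -0.0215  1.2964 -1.5072]
top [[295.5, 226.1], [318.2, 229.1], [301.3, 185.4], [323.8, 188.3], [301.2, 268.1], [306.9, 227.9]]
247 155
scene [[336.9, 212.6], [319.5, 205.1], [318.6, 236.4], [300.7, 228.3], [344.6, 189.0], [328.1, 210.0]]
264 148
```

View pics/b2.png

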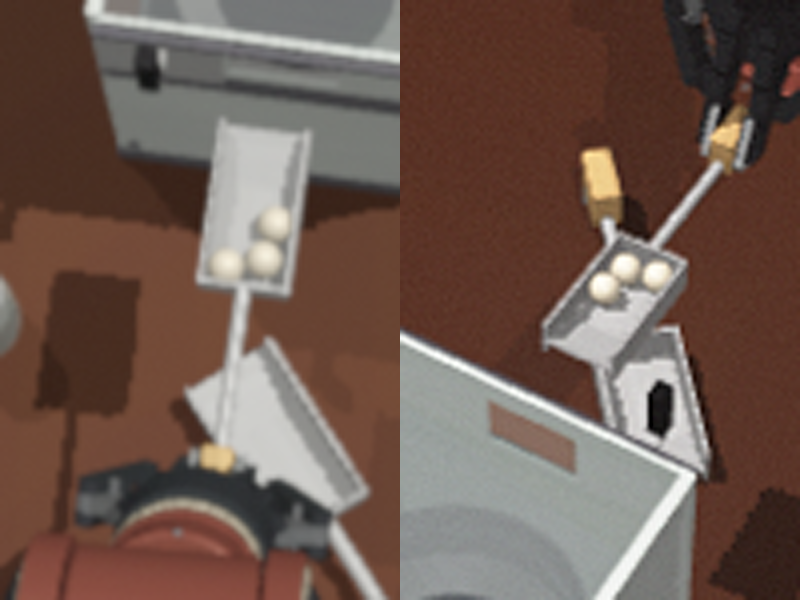

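Run:
```python
from bt import *
cv=lambda u,v,x0,y0:((u+.5)/4-.5+x0,(v+.5)/4-.5+y0)
t=np.array([cv(u,v,247,155) for u,v in[(199,281),(292,294),(221,123),(308,134)]])
s=np.array([cv(u-400,v,264,148) for u,v in[(688,262),(620,235),(545,325)]])
tl=np.array([[.109,.025,-.004],[.109,-.025,-.004],[.201,.025,-.004],[.201,-.025,-.004]]);sl=tl[[0,1,3]]
c,B=boat_now()
def f(v):
    B2=R.from_rotvec([0,0,v[3]]).as_matrix()@B@R.from_rotvec([0,-v[4],0]).as_matrix()
    Tm=c+B@np.array(TR)+v[:3]; X=lambda l:Tm+(B2@(l-TR).T).T
    return np.concatenate([(proj("top",X(tl))-t).ravel(),(proj("scene",X(sl))-s).ravel()])
r=least_squares(f,np.zeros(5)); print("boat corr mm",r.x*[1e3,1e3,1e3,1,1],r.fun.round(1))
slot_s=np.array([cv(u-400,v,264,148) for u,v in[(490,401),(577,440),(576,474),(488,436)]])
SL=lambda d:np.array([slot(.004,y,z)+d for y,z in[(-.032,.021),(.032,.021),(.032,-.021),(-.032,-.021)]])
print("slot seen",slot_s.round(1).tolist(),"pred",proj("scene",SL(0)).round(1).tolist())
r=least_squares(lambda v:(proj("scene",SL(v[0]*ey+v[1]*np.array([0,0,1.])))-slot_s).ravel(),[0,0]); print("slot corr y,z",r.x*1e3,r.fun.round(1))
tt=np.array([slot(-.026,.072,.064)]);print(proj("top",tt),cv(149,60,247,155))
```

```text
boat corr mm [ 1.8145 -1.8658 -1.8313  0.0112  0.0007] [ 0.1  0.8 -0.4  0.2 -0.1 -0.4  0.6 -0.5  0.3  0.2 -0.2 -0.5  0.1  0.4]
slot seen [[286.1, 247.9], [307.9, 257.6], [307.6, 266.1], [285.6, 256.6]] pred [[285.8, 247.1], [308.7, 257.9], [308.8, 268.1], [286.5, 257.3]]
slot corr y,z [-1.8304  0.7432] [-1.  -1.3  0.1 -0.2  0.6  1.4  0.2  0.2]
[[282.7679 169.7809]] (283.875, 169.625)
```

Run:
```python
from bt import *
p,M=cur()
rel=rel+M.T@np.array([.0018,0,-.0015]); Rb2=M.T@R.from_rotvec([0,0,.006]).as_matrix()@M@Rb
np.savez("boat.npz",rel=rel,Rb=Rb2)
import bt; bt.rel=rel; bt.Rb=Rb2
c,B=boat_now(); tr=c+B@np.array(TR); d=tr-S; print("trough slot",d@ex,d@ey,d[2],"yaw",np.arctan2(B[1,0],B[0,0]),"u",B[2,0])
plan([(*tool(slot(-.092,0,0.0),TR,YF,.03),7)])
```

```text
trough slot -0.09242919240044832 0.004821894937855441 0.02681362480946678 yaw -0.13072809356672843 u 0.055904061482085377
end err mm [-0.4815  0.5318  0.1935] rot [-0.0039 -0.0004 -0.0037]
[[-1,3,-0,-0,0,0],[-2,3,-1,-0,0,0.01],[-1,3,-0,-0,0,0],[-1,3,-1,-0,0.01,0.01],[-1,3,-0,-0,-0,-0],[-1,3,-1,-0,-0,0],[-2,3,-0,-0,-0,0.01]]
```

Call:
jog_arm --pt "-1 3 0 0 0 0" --pt "-2 3 -1 0 0 0.01" --pt "-1 4 0 0 0 0" --pt "-1 4 -1 0 0.01 0.01" --pt "-2 4 -1 0 0 0.01" --pt "-1 3 0 0 0 0" --pt "0 0 0 0 0 0"

```text
t: 13.4
tool_pos: [0.404, 0.0335, 0.2176]
tool_rot: [-1.568, -0.181, -0.416]
contact_force: [0.5, -0.4, -1.4]
opening: 0.0164
```

```bash
cat >> bt.py <<'E'
def bst():
    c,B=boat_now(); d=c+B@np.array(TR)-S; o=ctrl.get_obs()
    print("t",o["t"],"trough slot mm",np.round([d@ex*1e3,d@ey*1e3,d[2]*1e3],1),"yaw err",np.arctan2(B[1,0],B[0,0])-YF,"u",B[2,0],"roll",B[2,1],"F",o["contact_force"],"q",o["q"])
E
python3 - <<'E'
from bt import *
bst()
plan([(*tool(slot(-.06,0,0.0),TR,YF,.03),3),(*tool(slot(.06,0,0.0),TR,YF,.03),9),(*tool(slot(.086,0,0.0),TR,YF,.03),3)])
E
```

```text
t 13.4 trough slot mm [-91.8   0.1  -1.1] yaw err 6.942286436986689e-05 u 0.024703683802243335 roll 0.003577314458205188 F [ 0.5397 -0.3571 -1.3532] q [-0.0912 -0.8496  2.3335 -0.0151  1.2781 -1.5093]
end err mm [0.0269 0.0328 0.0337] rot [-0.0035 -0.0013 -0.0049]
end err mm [-0.1973  0.0379 -0.596 ] rot [-0.0035 -0.0013 -0.0049]
end err mm [ 0.0543 -0.0287 -0.0179] rot [-0.0035 -0.0013 -0.0049]
[[9.9,3.8,0.1,-0,-0,-0],[9.9,3.9,0.1,-0,-0,-0],[9.9,3.8,0.1,-0,-0,-0],[12,5,0,-0,-0,-0],[13,5,0,-0,-0,-0],[12,5,0,-0,-0,-0],[13,5,0,-0,-0,-0],[12,5,1,-0,-0,-0],[12,5,-0,-0,-0,-0],[13,5,-0,-0,-0,-0],[12,5,-0,-0,-0,-0],[12,5,-0,-0,-0,-0]]
[[8.2,3.1,0.1,-0,-0,-0],[8.2,3,0,-0,-0,-0],[8.2,3.1,0.1,-0,-0,-0]]
```

Call:
jog_arm --pt "6 2.3 0.1 0 0 0" --pt "8 3 0.1 0 0 0" --pt "10 4 0.1 0 0 0" --pt "6 2.3 0 0 0 0" --pt "2 0.8 0 0 0 0" --pt "0 0 0 0 0 0"

```text
t: 14.0
tool_pos: [0.4383, 0.0288, 0.2188]
tool_rot: [-1.568, -0.182, -0.417]
contact_force: [-0.0, 0.4, -0.8]
opening: 0.0165
```

Run:
```python
from bt import *
bst()
cr=[]
P=campose("wrist")[1]
im=ctrl.get_image("scene")[:,:,::-1]; cr.append(cv2.resize(im[180:300,250:370],(400,400),interpolation=cv2.INTER_CUBIC))
im=ctrl.get_image("top")[:,:,::-1]; cr.append(cv2.resize(im[130:250,260:380],(400,400),interpolation=cv2.INTER_CUBIC))
cv2.imwrite("pics/b3.png",np.hstack(cr))
plan([(*tool(slot(.070,0,0.0),TR,YF,.03),9),(*tool(slot(.086,0,0.0),TR,YF,.03),2)])
```

```text
t 14.0 trough slot mm [-57.1   0.2   0.3] yaw err 0.00027251256491778175 u 0.025616215605812474 roll 0.0036469164053094766 F [-0.0285  0.4492 -0.7929] q [-0.0962 -0.7244  2.2679 -0.0133  1.2175 -1.5139]
end err mm [-0.0146  0.1096  0.2392] rot [-0.0037 -0.001  -0.0037]
end err mm [ 0.0102 -0.0261 -0.0126] rot [-0.0037 -0.001  -0.0037]
[[13,5,0,-0,-0,-0],[13,6,0,-0,-0,-0],[13,5,0,-0,-0,-0],[13,5,0,-0,-0,-0],[14,6,0,-0,-0,-0],[13,5,1,-0,-0,-0],[13,6,-0,-0,-0,-0],[13,5,-0,-0,-0,-0],[13,5,-0,-0,-0,-0],[7.4,3.1,0,-0,-0,-0],[7.4,3.1,0,-0,-0,-0]]
```

View pics/b3.png

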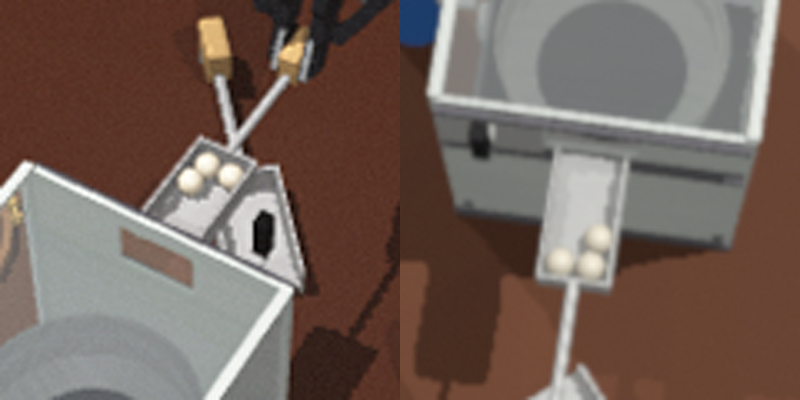

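The boat's prow sits just in front of the open slot, parallel and centred with it, and the three pearls are still at the heel.

Call:
jog_arm --pt "6 2.4 0 0 0 0" --pt "10 4 0 0 0 0" --pt "13 5.2 0 0 0 0" --pt "14 5.6 0 0 0 0" --pt "14 5.6 0 0 0 0" --pt "14 5.6 0 0 0 0" --pt "14 5.6 0 0 0 0" --pt "0 0 0 0 0 0"

```text
t: 14.9
tool_pos: [0.5298, 0.0148, 0.219]
tool_rot: [-1.568, -0.182, -0.417]
contact_force: [-0.9, 0.6, -1.8]
opening: 0.0166
```

Run:
```python
from bt import *
bst()
plan([(*tool(slot(.086,0,0.0),TR,YF,.02),5)])
```

```text
t 14.9 trough slot mm [35.4 -0.8  0.5] yaw err 1.5303577836800475e-05 u 0.026192805307948226 roll 0.0035433018354526793 F [-0.8656  0.6218 -1.7606] q [-0.108  -0.4319  2.0872 -0.0093  1.105  -1.5251]
end err mm [-0.2921 -0.1866  0.3408] rot [-0.0035 -0.0013 -0.0034]
[[9,4,0,-0,-0,0],[10,3,0,-0,-0,0],[9,4,1,-0,-0,0],[10,4,-0,-0,-0,0.01],[9,3,0,-0,-0,-0]]
```

Then plan the tip about the rod at the plate, using sub-steps along the arc.

Call:
jog_arm --pt "9 4 0.4 0 0 0" --pt "10 3 0.3 0 0 0" --pt "10 4 0.3 0 0 0" --pt "10 4 0 0 0 0" --pt "8 3 0 0 0 0" --pt "0 0 0 0 0 0"

```text
t: 15.5
tool_pos: [0.5796, 0.0084, 0.2198]
tool_rot: [-1.568, -0.182, -0.417]
contact_force: [0.1, 0.5, -1.8]
opening: 0.0164
```

Run:
```python
from bt import *
bst()
c,B=boat_now(); d=S-c; x=(d@ex)+.002; loc=[x,0,-.008]; print("pivot loc",x)
w=[]
for k in range(1,11):
    u=.026-.068*k
    w.append((*tool(slot(.002,0,.008-.0003*k),loc,YF,u),1))
import io,contextlib
f=io.StringIO()
with contextlib.redirect_stdout(f): plan(w)
print("\n".join(l for l in f.getvalue().split("\n") if l.startswith("[")))
g,M=w[-1][0],w[-1][1]; print((g-S)@ex,(g-S)[2],M[:,1])
```

```text
t 15.5 trough slot mm [85.6 -0.1  1.3] yaw err 8.18881963220719e-05 u 0.025988113551284966 roll 0.003606096021678399 F [ 0.0557  0.503  -1.8388] q [-0.1103 -0.2931  1.9822 -0.0084  1.0714 -1.5274]
pivot loc 0.07181445139609156
[[1.5,-4.6,0.2,-0,-0,0.07],[1.4,-3.6,0,-0,-0,0.07],[1.4,-3.7,0.1,-0.01,-0,0.06],[1.5,-3.6,-0,0,-0,0.07],[1.4,-3.6,-0,0,-0,0.07],[1.5,-3.7,-0,0,-0,0.07],[1.5,-3.6,0,0,-0,0.07],[1.5,-3.7,0,0,-0,0.06],[1.5,-3.6,0,0,-0,0.07],[1.6,-3.7,0.1,-0,-0,0.07]]
-0.042709342002372704 0.05917503330639731 [-0.2916  0.0421 -0.956 ]
```

Call:
jog_arm --pt "1.5 -4 0.1 0 0 0.07" --pt "1.4 -3.6 0 0 0 0.07" --pt "1.4 -3.7 0 0 0 0.06" --pt "1.5 -3.6 0 0 0 0.07" --pt "1.4 -3.6 0 0 0 0.07" --pt "0 0 0 0 0 0"

```text
t: 16.1
tool_pos: [0.5825, 0.0079, 0.24]
tool_rot: [-1.563, 0.084, -0.151]
contact_force: [0.9, -0.5, -1.7]
opening: 0.0168
```

```bash
cat >> bt.py <<'E'
def piv():
    c,B=boat_now(); s=np.linspace(.02,.109,90); X=c+(B@np.c_[s,0*s,0*s-.008].T).T-S; k=np.argmin(abs(X@ex-.002)); print("rod at plate: y,z mm",X[k]@ey*1e3,X[k][2]*1e3,"s",s[k])
    for n,l in(("heel low",[.109,0,-.028]),("prow low",[.201,0,-.028])):
        d=c+B@np.array(l)-S; print(n,np.round([d@ex*1e3,d@ey*1e3,d[2]*1e3],1))
E
python3 - <<'E'
from bt import *
bst();piv()
E
```

```text
t 16.1 trough slot mm [ 79.5   0.2 -26.6] yaw err 0.003233847826945746 u -0.30748041764521183 roll 0.006725932514250764 F [ 0.9064 -0.516  -1.7279] q [-0.1173 -0.0816  1.7318  0.0065  1.4486 -1.539 ]
rod at plate: y,z mm -0.09486254693678935 6.841459056930593 s 0.07100000000000001
heel low [ 32.    0.2 -23.9]
prow low [119.6   0.4 -52.2]
```

Call:
jog_arm --pt "1.5 -3.6 0 0 0 0.07" --pt "1.5 -3.6 0 0 0 0.07" --pt "1.5 -3.7 0 0 0 0.06" --pt "1.5 -3.6 0 0 0 0.07" --pt "1.6 -3.7 0 0 0 0.07" --pt "0 0 0 0 0 0" --pt "0 0 0 0 0 0" --pt "0 0 0 0 0 0" --pt "0 0 0 0 0 0" --pt "0 0 0 0 0 0"

```text
t: 17.1
tool_pos: [0.5898, 0.0068, 0.257]
tool_rot: [-1.525, 0.347, 0.117]
contact_force: [-0.3, -0.5, -0.7]
opening: 0.0165
```

Run:
```python
from bt import *
bst();piv()
cr=[]
im=ctrl.get_image("scene")[:,:,::-1]; cr.append(cv2.resize(im[210:390,195:375],(400,400),interpolation=cv2.INTER_CUBIC))
im=ctrl.get_image("top")[:,:,::-1]; cr.append(cv2.resize(im[70:230,250:410],(400,400),interpolation=cv2.INTER_CUBIC))
cv2.imwrite("pics/b4.png",np.hstack(cr))
```

```text
t 17.1 trough slot mm [ 62.2   0.8 -52.1] yaw err 0.008953102391145107 u -0.6073599367967532 roll 0.010041797414521889 F [-0.3176 -0.4707 -0.7084] q [-0.1219  0.151   1.4852  0.0159  1.8027 -1.5434]
rod at plate: y,z mm 0.15922528006564396 4.017277789917034 s 0.073
heel low [ 18.3   0.6 -33.7]
prow low [ 91.4   1.2 -89.6]
```

View pics/b4.png

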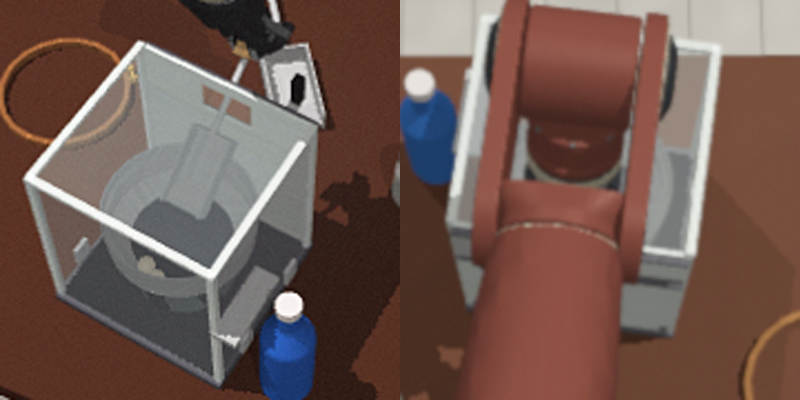

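The trough is empty; the pearls lie in the bowl at about (150,265). Next, level the boat and draw it out.

Run:
```python
from bt import *
c,B=boat_now(); s=.0725; loc=[s,0,-.008]; u0=np.arcsin(B[2,0]); 
w=[(*tool(slot(.002,0,.004+.0004*k),loc,YF,u0+(.02-u0)*k/9),1) for k in range(1,10)]
w+=[(*tool(slot(-.09,0,.0),TR,YF,.02),11)]
import io,contextlib
f=io.StringIO()
with contextlib.redirect_stdout(f): plan(w)
print("\n".join(l for l in f.getvalue().split("\n") if l.startswith("[")))
```

```text
[[-1.1,4.2,0.3,-0.01,0,-0.07],[-1.4,4.1,-0,0,0,-0.08],[-1.4,4.1,-0,0,0,-0.07],[-1.3,4.1,-0,0,0,-0.08],[-1.4,4.1,-0,0,0,-0.07],[-1.2,4.1,-0,0,0,-0.08],[-1.3,4.1,-0,0,0,-0.07],[-1.3,4.1,-0,0,0,-0.08],[-1.2,4.1,-0,0,0,-0.07],[-15,-6,-0,0,0,-0],[-15,-5,-0,0,0,-0],[-14,-6,-0,0,0,-0]]
[[-15,-6,-0,0,0,-0],[-15,-5,-0,0,0,-0],[-15,-6,-1,0,0,-0],[-15,-6,0,0,0,-0],[-15,-5,0,0,0,-0],[-14,-6,0,0,0,-0],[-15,-6,0,0,0,-0],[-15,-5,-0,0,0,-0]]
```

Call:
jog_arm --pt "-1.1 4.2 0.2 -0.01 0 -0.07" --pt "-1.4 4.1 0 0 0 -0.08" --pt "-1.4 4.1 0 0 0 -0.07" --pt "-1.3 4.1 0 0 0 -0.08" --pt "-1.4 4.1 0 0 0 -0.07" --pt "-1.2 4.1 0 0 0 -0.08" --pt "-1.3 4.1 0 0 0 -0.07" --pt "-1.3 4.1 0 0 0 -0.08" --pt "-1.2 4.1 0 0 0 -0.07" --pt "0 0 0 0 0 0"

```text
t: 18.2
tool_pos: [0.5764, 0.009, 0.2183]
tool_rot: [-1.577, -0.175, -0.403]
contact_force: [-0.8, -0.5, -1.8]
opening: 0.0159
```

Run:
```python
from bt import *
bst();piv()
plan([(*tool(slot(.06,0,.0),TR,YF,.02),2),(*tool(slot(-.10,0,.0),TR,YF,.02),12)])
```

```text
t 18.2 trough slot mm [82.3  0.5 -2.2] yaw err 0.003467059384522103 u 0.012546790333051871 roll -0.0059911566105189116 F [-0.7779 -0.4661 -1.7589] q [-0.1053 -0.291   1.9807 -0.0187  1.0845 -1.5244]
rod at plate: y,z mm 0.24784048471333148 4.811708600116677 s 0.075
heel low [ 36.5   0.3 -14.8]
prow low [128.5   0.6 -13.6]
end err mm [-0.0088  0.0336 -0.0589] rot [ 0.0043 -0.0047  0.003 ]
end err mm [-0.2232  0.4303 -0.1795] rot [ 0.0043 -0.0047  0.003 ]
[[-10.2,-4.5,-0.1,0,0,-0],[-10.3,-4.5,-0,0,0.01,-0.01],[-12,-5,-0,0,-0,0],[-13,-5,-0,0,-0,0],[-12,-5,-1,0,-0,0],[-13,-5,0,0,-0,0],[-12,-5,0,0,-0,0],[-12,-5,-0,0,-0,0],[-13,-4,-0,0,-0,0],[-12,-5,-1,0,-0,0],[-12,-5,0,0,-0,0],[-13,-5,0,0,-0,0]]
[[-12,-5,-0,0,-0,0],[-13,-5,-0,0,-0,0]]
```

Call:
jog_arm --pt "-10 -4.5 0 0 0 0" --pt "-10 -4.5 0 0 0 -0.01" --pt "-12 -5 -0.2 0 0 0" --pt "-13 -5 -0.2 0 0 0" --pt "-12 -5 -0.2 0 0 0" --pt "-13 -5 -0.2 0 0 0" --pt "-12 -5 -0.2 0 0 0" --pt "0 0 0 0 0 0"

```text
t: 19.0
tool_pos: [0.4904, 0.0207, 0.2227]
tool_rot: [-1.577, -0.186, -0.414]
contact_force: [-0.4, -0.1, -1.4]
opening: 0.0161
```

Run:
```python
from bt import *
bst()
plan([(*tool(slot(-.10,0,.0),TR,YF,.02),6)])
```

```text
t 19.0 trough slot mm [-4.4 -0.1  4.3] yaw err 0.0033170198652343053 u 0.026645351061900482 roll -0.005945925390041178 F [-0.3925 -0.0841 -1.4335] q [-0.0983 -0.5525  2.1615 -0.0215  1.1513 -1.5178]
end err mm [ 0.1134 -0.0073 -0.3559] rot [ 0.0042 -0.005  -0.0029]
[[-15,-5,-0,0,0,0],[-15,-6,-0,0,0,0],[-15,-5,-0,0,0,0],[-15,-6,-0,0,0,0],[-15,-5,-0,0,0,0.01],[-15,-5,-0,0,0.01,-0]]
```

Call:
jog_arm --pt "-15 -4.8 0 0 0 0" --pt "-15 -5 0 0 0 0" --pt "-15 -5 0 0 0 0" --pt "-15 -5 0 0 0 0" --pt "-15 -5 0 0 0 0.01" --pt "-15 -5 0 0 0 0" --pt "0 0 0 0 0 0"

```text
t: 19.7
tool_pos: [0.3971, 0.0345, 0.2169]
tool_rot: [-1.577, -0.179, -0.407]
contact_force: [-0.1, -0.0, -1.6]
opening: 0.0166
```

Run:
```python
from bt import *
bst()
t=lambda u,v:(140+u/2.7,75+v/2.7)
print([atz("top",t(*a),.03)[:2] for a in((415,482),(470,447),(537,548),(480,584))], atz("top",t(370,318),.012), atz("top",t(235,400),.08),atz("top",t(300,430),.04))
ug=np.array([.385,.108,.028+.002])
w=[(*tool(np.array([.375,.108,.16]),[0,0,0],-.0,.0),10),(*tool(np.array([.385,.108,.05]),[0,0,0],-.0,.0),8)]
plan(w)
```

```text
t 19.7 trough slot mm [-98.7   0.5  -2.8] yaw err 0.003347080789734419 u 0.017547803434167127 roll -0.0057920377076463945 F [-0.0587 -0.0145 -1.5776] q [-0.083  -0.8664  2.3414 -0.0256  1.2947 -1.5052]
[array([0.4835, 0.062 ]), array([0.5175, 0.0093]), array([ 0.4195, -0.054 ]), array([0.3855, 0.0001])] [0.6526 0.1085 0.012 ] [0.5526 0.2283 0.08  ] [0.5326 0.172  0.04  ]
end err mm [ 0.0009 -0.3312 -0.2202] rot [ 0.0041  0.0033 -0.0018]
end err mm [-0.5669  0.4719  0.2883] rot [ 0.0041  0.0033 -0.0018]
[[-5,5,7,0.01,-0.01,0],[-4,6,7,0,-0.02,0],[-4,5,7,0.01,-0.01,0.01],[-5,6,7,0,-0.01,-0],[-4,5,7,0.01,-0.01,-0],[-4,6,8,0,-0.02,0],[-4,6,7,0.01,-0.01,0],[-4,5,7,0,-0.01,0],[-3,6,7,0.01,-0.01,0.01],[-4,6,7,0,-0.02,-0],[-4,13,0,0,0,-0],[-3,14,0,0,0,-0]]
[[-4,13,0,0,0,-0],[-3,13,0,0,0,-0],[-4,14,0,0,0,-0],[-3,13,0,0,0,-0],[-4,13,0,0,0,-0],[-4,13,1,0,0,-0]]
```

Run:
```python
from bt import *
plan([(*tool(np.array([.395,.117,.16]),[0,0,0],-.0,.0),9),(*tool(np.array([.40,.117,.06]),[0,0,0],-.0,.0),6)])
```

```text
end err mm [ 0.2943 -0.0007 -0.3463] rot [ 0.0041  0.0033 -0.0018]
end err mm [-0.021  -0.1515  0.1397] rot [ 0.0041  0.0033 -0.0018]
[[-3,7,9,0.01,-0.01,0],[-3,7,9,0,-0.02,0],[-3,6,9,0.01,-0.01,0.01],[-3,7,9,0,-0.02,-0],[-2,7,10,0.01,-0.01,0],[-3,7,9,0.01,-0.01,0],[-2,7,9,0,-0.02,0],[-2,7,9,0.01,-0.01,0.01],[-2,8,9,0,-0.02,-0],[-5,16,0,0,0,-0],[-5,16,0,0,0,-0],[-5,16,0,0,0,-0]]
[[-5,15,0,0,0,-0],[-5,16,0,0,0,-0],[-5,16,0,0,0,-0]]
```

Call:
jog_arm --pt "-3 7 9 0.01 -0.01 0" --pt "-3 7 9 0 -0.02 0" --pt "-3 6 9 0.01 -0.01 0.01" --pt "-3 7 9 0 -0.02 0" --pt "-2 7 10 0.01 -0.01 0" --pt "-3 7 9 0.01 -0.01 0" --pt "-2 7 9 0 -0.02 0" --pt "-2 7 9 0.01 -0.01 0.01" --pt "-2 8 9 0 -0.02 0" --pt "-5 16 0 0 0 0" --pt "-5 16 0 0 0 0" --pt "-5 16 0 0 0 0"

```text
t: 20.9
tool_pos: [0.4078, 0.1166, 0.0979]
tool_rot: [-1.555, -0.271, -0.281]
contact_force: [-0.3, 0.0, -1.5]
opening: 0.0162
```

Call:
jog_arm --pt "-5 15 0 0 0 0" --pt "-5 16 0 0 0 0" --pt "-5 16 0 0 0 0" --pt "0 0 0 0 0 0"

```text
t: 21.3
tool_pos: [0.4075, 0.116, 0.0462]
tool_rot: [-1.557, -0.266, -0.276]
contact_force: [-0.4, 0.7, -2.8]
opening: 0.016
```

Run:
```python
from bt import *
bst(); c,B=boat_now(); print(c, "yaw",np.arctan2(B[1,0],B[0,0]))
plan([(*tool(np.array([.40,.117,.030]),[0,0,0],-.0,.0),5)])
```

```text
t 21.3 trough slot mm [-101.6  102.9 -177.5] yaw err 0.14308554354507644 u -0.009977836804773826 roll -0.006013325489675056 F [-0.3817  0.6864 -2.7672] q [ 0.1345 -0.5299  2.4465 -0.0642  0.8843 -1.3977]
[0.3978 0.1168 0.056 ] yaw 0.002085543545076456
end err mm [-0.3631 -0.3123  0.0336] rot [0.0048 0.004  0.0005]
[[-1,5,0,0,0,-0],[-2,5,0,0,0,-0],[-1,5,0,0,0,-0.01],[-1,5,0,0,0,0],[-2,5,0,0,0,0]]
```

Call:
jog_arm --pt "-1 5 0 0.005 0 -0.01" --pt "-2 5 0 0 0 0" --pt "-1 5 0 0 0 0" --pt "-1 5 0 0 0 0" --pt "-1 3 0 0 0 0" --pt "0 0 0 0 0 0"

```text
t: 21.9
tool_pos: [0.4119, 0.116, 0.0252]
tool_rot: [-1.55, -0.278, -0.288]
contact_force: [-0.1, -0.1, -1.9]
opening: 0.0158
```

Call:
jog_arm --pt "-0.5 1.5 0 0 0 0" --pt "-0.5 1.5 0 0 0 0" --pt "0 0 0 0 0 0"

```text
t: 22.2
tool_pos: [0.4123, 0.116, 0.0225]
tool_rot: [-1.55, -0.278, -0.288]
contact_force: [-0.1, 0.5, -1.6]
opening: 0.0161
```

Run:
```python
from bt import *
bst(); c,B=boat_now(); print(c)
```

```text
t 22.2 trough slot mm [ -96.9  103.7 -198.9] yaw err 0.1441380199851059 u 0.006076415259180898 roll -0.0005107722784428055 F [-0.0643  0.4798 -1.5883] q [ 0.1296 -0.4706  2.4575 -0.0621  0.797  -1.3994]
[0.4024 0.1167 0.0322]
```

Call:
jog_arm --pt "-0.5 1.3 0 0 0 0" --pt "-0.5 1.3 0 0 0 0" --pt "0 0 0 0 0 0"

```text
t: 22.5
tool_pos: [0.4122, 0.116, 0.0196]
tool_rot: [-1.55, -0.278, -0.288]
contact_force: [0.0, 0.6, -1.9]
opening: 0.016
```

Call:
jog_arm --pt "-0.3 1 0 0 0 0" --pt "0 0 0 0 0 0"

```text
t: 22.7
tool_pos: [0.4123, 0.1161, 0.0187]
tool_rot: [-1.55, -0.278, -0.288]
contact_force: [0.2, -0.1, -2.1]
opening: 0.0162
```

Call:
jog_arm --pt "-0.3 1 0 0 0 0" --pt "0 0 0 0 0 0"

```text
t: 22.9
tool_pos: [0.4124, 0.1161, 0.0176]
tool_rot: [-1.55, -0.278, -0.288]
contact_force: [1.6, -0.2, -1.8]
opening: 0.0164
```

Call:
jog_arm --pt "-0.3 1 0 0 0 0" --pt "0 0 0 0 0 0"

```text
t: 23.1
tool_pos: [0.4127, 0.1161, 0.0169]
tool_rot: [-1.55, -0.279, -0.289]
contact_force: [0.1, -0.4, -0.2]
opening: 0.0162
```

Call:
jog_arm --pt "-0.3 1 0 0 0 0" --pt "0 0 0 0 0 0"

```text
t: 23.3
tool_pos: [0.4129, 0.1162, 0.0167]
tool_rot: [-1.55, -0.278, -0.288]
contact_force: [-7.9, -1.5, 10.0]
opening: 0.0168
```

Call:
jog_arm --pt "0 0 0 0 0 0" --pt "0 0 0 0 0 0" --pt "0 0 0 0 0 0" --pt "0 0 0 0 0 0" --pt "0 -15 0 0 0 0" --pt "0 -25 0 0 0 0" --pt "0 -30 0 0 0 0" --pt "0 -30 0 0 0 0" --grip 45

```text
t: 24.1
tool_pos: [0.3765, 0.1159, 0.1097]
tool_rot: [-1.55, -0.278, -0.288]
contact_force: [0.3, -0.0, 0.1]
opening: 0.0449
```

Run:
```python
from pl import *
st()
Rt=rot(YF,0)
plan([(np.array([.45,.12,.30]),rot(-.07,.2),6),(slot(-.045,.072,.12),Rt,6),(slot(-.0265,.072,.09),Rt,2),(slot(-.0265,.072,.052),Rt,3)])
```

```text
t 24.1 grasp [0.3699 0.1159 0.1272] slotframe -0.28235871563317266 0.07603330860323122 -0.08881499782149935 
M [[0.936, 0.353, 0.006], [-0.007, 0.001, 1.0], [0.353, -0.936, 0.003]] F [ 0.2962 -0.0354  0.1155] op 0.04490262123203583 q [ 0.1449 -0.7891  2.4785 -0.056   1.0955 -1.4028]
end err mm [-0.3703  0.1525 -0.2116] rot [-0.0011  0.0009  0.0004]
end err mm [-0.144   0.2408  0.3752] rot [0.002  0.0017 0.0003]
end err mm [ 0.0312 -0.0137 -0.0189] rot [0.002  0.0017 0.0003]
end err mm [ 0.0457  0.0102 -0.019 ] rot [0.002  0.0017 0.0003]
[[22,-22,1,-0,0.01,0.03],[22,-23,1,-0.01,0.01,0.02],[21,-24,1,-0,0.01,0.03],[20,-24,1,-0,0.01,0.03],[19,-24,2,-0.01,0.01,0.02],[19,-25,1,-0,0.01,0.03],[26,-1,-5,-0,0.01,0.03],[27,-1,-5,-0,0.01,0.04],[26,-3,-5,-0,0.02,0.03],[26,-3,-4,-0.01,0.01,0.03],[26,-4,-4,0,0.01,0.04],[26,-6,-3,0,0.01,0.03]]
[[9.3,15.2,-0.1,0,0,0],[9.4,15.2,-0.1,0,0,0],[-0,12.7,0,0,0,0],[-0,12.6,0.1,0,0,0],[-0,12.7,-0,0,0,0]]
```

Call:
jog_arm --pt "22 -22 1 0 0.01 0.03" --pt "22 -23 1 -0.01 0.01 0.02" --pt "21 -24 1 0 0.01 0.03" --pt "20 -24 1 0 0.01 0.03" --pt "19 -24 2 -0.01 0.01 0.02" --pt "19 -25 1 0 0.01 0.03" --pt "26 -1 -5 0 0.01 0.03" --pt "27 -1 -5 0 0.01 0.04" --pt "26 -3 -5 0 0.02 0.03" --pt "26 -3 -4 -0.01 0.01 0.03" --pt "26 -4 -4 0 0.01 0.04" --pt "26 -6 -3 0 0.01 0.03"

```text
t: 25.3
tool_pos: [0.606, 0.0784, 0.3169]
tool_rot: [-1.57, 0.111, -0.109]
contact_force: [-0.5, 0.9, 0.5]
opening: 0.0451
```

Call:
jog_arm --pt "0 0 0 0 0 0"

```text
t: 25.4
tool_pos: [0.6075, 0.0777, 0.3165]
tool_rot: [-1.57, 0.11, -0.111]
contact_force: [-0.3, 1.0, -0.0]
opening: 0.0453
```

Run:
```python
from pl import *
st()
P=campose("wrist")[1]; im=ctrl.get_image("wrist"); cv2.imwrite("pics/w5.png",im[:,:,::-1])
print(proj("wrist",np.array([slot(-.026,.072,.064)]),P))
Rt=rot(YF,0)
plan([(slot(-.0265,.072,.09),Rt,2),(slot(-.0265,.072,.052),Rt,3)])
```

```text
t 25.4 grasp [0.6075 0.0777 0.3352] slotframe -0.04172771087403824 0.07166755251804498 0.11923566491799611 
M [[0.99, 0.0, 0.14], [-0.14, -0.002, 0.99], [0.001, -1.0, -0.002]] F [-0.2942  1.0067 -0.0056] op 0.0453327203687765 q [ 0.0067 -0.0131  1.5392 -0.0022  1.6153 -1.4232]
[[323.9848 304.065 ]]
end err mm [-0.0293 -0.0378  0.0245] rot [ 0.0019  0.0009 -0.0002]
end err mm [-0.0318 -0.0108  0.0244] rot [ 0.0019  0.0009 -0.0002]
[[8.4,14.6,0,0,0,-0],[8.4,14.5,0,0,0,-0],[0,12.7,0,0,0,-0],[0,12.6,0.1,0,0,-0],[0,12.7,0,0,0,-0]]
```

View pics/w5.png

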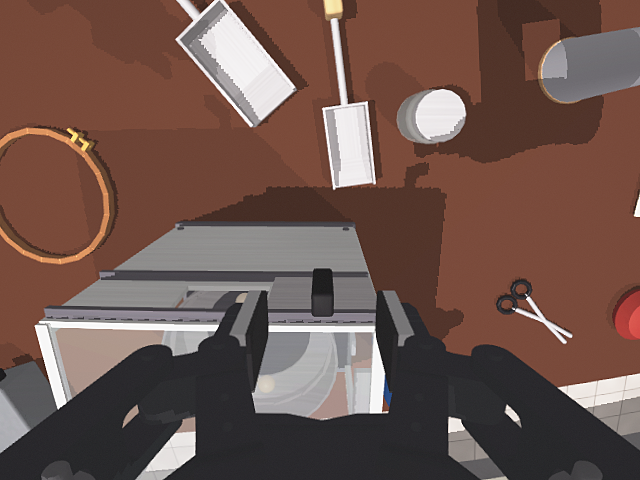

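The boat stands upright and empty on the desk between the decoy and the jar. The shutter is open, the tab is at (322,292) between the fingers, and a pearl shows in the bowl.

Call:
jog_arm --pt "8 14.5 0 0 0 0" --pt "8 14.5 0 0 0 0" --pt "0 13 0 0 0 0" --pt "0 13 0 0 0 0" --pt "0 12 0 0 0 0" --pt "0 0 0 0 0 0"

```text
t: 26.05
tool_pos: [0.6191, 0.0766, 0.2473]
tool_rot: [-1.57, 0.112, -0.106]
contact_force: [-0.3, -0.5, -0.6]
opening: 0.045
```

Call:
jog_arm --pt "0 0 0 0 0 0" --pt "0 0 0 0 0 0" --pt "0 0 0 0 0 0" --pt "0 0 0 0 0 0" --grip 5 --grip_force 40

```text
t: 26.45
tool_pos: [0.6211, 0.076, 0.2517]
tool_rot: [-1.571, 0.108, -0.112]
contact_force: [-0.8, -2.7, 2.8]
opening: 0.0109
```

Call:
jog_arm --pt "0 0 -6 0 0 0" --pt "0 0 -8 0 0 0" --pt "0 0 -8 0 0 0" --pt "0 0 -8 0 0 0" --pt "0 0 -8 0 0 0" --pt "0 0 -8 0 0 0" --pt "0 0 -8 0 0 0" --pt "0 0 -6 0 0 0" --pt "0 0 -4 0 0 0" --pt "0 0 -3 0 0 0" --pt "0 0 -2 0 0 0" --pt "0 0 0 0 0 0"

```text
t: 27.65
tool_pos: [0.6111, 0.0075, 0.2517]
tool_rot: [-1.57, 0.109, -0.111]
contact_force: [-3.5, 1.1, 6.2]
opening: 0.0112
```

```bash
python3 -c "
from pl import *
st()"
```

```text
t 27.65 grasp [0.611  0.0075 0.2704] slotframe -0.028406038452947292 0.002628879272526903 0.054393905569474627 
M [[0.99, 0.002, 0.139], [-0.139, -0.002, 0.99], [0.002, -1.0, -0.002]] F [-3.5069  1.1274  6.2186] op 0.011194196930901436 q [-0.1088  0.0078  1.6248 -0.0016  1.5073 -1.5397]
```

Call:
jog_arm --pt "0 0 -1.5 0 0 0" --pt "0 0 -1 0 0 0" --pt "0 0 -1 0 0 0" --pt "0 0 0 0 0 0"

```text
t: 28.05
tool_pos: [0.6107, 0.0047, 0.2517]
tool_rot: [-1.568, 0.108, -0.111]
contact_force: [-1.9, 2.9, 6.3]
opening: 0.0111
```

Call:
jog_arm --pt "0 0 -1.5 0 0 0" --pt "0 0 -1 0 0 0" --pt "0 0 0 0 0 0"

```text
t: 28.35
tool_pos: [0.6107, 0.0046, 0.2517]
tool_rot: [-1.564, 0.106, -0.11]
contact_force: [-0.7, 10.6, 4.5]
opening: 0.0108
```

```bash
python3 -c "
from pl import *
st()"
```

```text
t 28.35 grasp [0.6106 0.0045 0.2704] slotframe -0.028410430874807185 -0.0003835177009737481 0.05442722687311083 
M [[0.991, 0.003, 0.137], [-0.137, 0.004, 0.991], [0.002, -1.0, 0.004]] F [-0.7416 10.5661  4.509 ] op 0.010839301736617265 q [-0.1163  0.0059  1.6267  0.0045  1.5066 -1.5496]
```

Call:
jog_arm --pt "0 0 0 0 0 0" --pt "0 0 0 0 0 0" --pt "0 0 0 0 0 0" --pt "0 0 0 0 0 0" --pt "0 -25 0 0 0 0" --pt "0 -30 0 0 0 0" --pt "-20 -30 0 0 0 0" --pt "-40 -10 -20 0 0 0" --pt "-40 0 -40 0 0 0" --pt "-40 0 -40 0 0 0" --pt "-30 0 -40 0 0 0" --pt "0 0 -40 0 0 0" --grip 45

```text
t: 29.55
tool_pos: [0.4248, -0.1449, 0.3463]
tool_rot: [-1.571, 0.107, -0.111]
contact_force: [1.0, -0.1, 1.0]
opening: 0.0451
```

Call:
jog_arm --pt "0 0 -40 0 0 0" --pt "0 0 -30 0 0 0" --pt "0 0 0 0 0 0"

```text
t: 29.85
tool_pos: [0.4166, -0.2166, 0.3453]
tool_rot: [-1.57, 0.114, -0.113]
contact_force: [0.4, 0.8, -0.3]
opening: 0.0451
```

Run:
```python
from pl import *
st()
im=ctrl.get_image("top")[:,:,::-1]; cv2.imwrite("pics/top9.png",im)
a=cv2.resize(im[70:290,140:460],(800,550),interpolation=cv2.INTER_CUBIC)[:, :440]
im2=ctrl.get_image("scene")[:,:,::-1]; cv2.imwrite("pics/scene9.png",im2)
a=cv2.resize(im[75:295,145:385],(436,400),interpolation=cv2.INTER_CUBIC); b=cv2.resize(im2[170:390,190:390],(364,400),interpolation=cv2.INTER_CUBIC)
cv2.imwrite("pics/f9.png",np.hstack([a,b]))
# moved-object check vs. initial frame (hoop, cone, jar, spray)
i0=cv2.imread("pics/scene0.png")
for n,(x0,y0,x1,y1) in dict(hoop=(190,222,250,280),cone=(434,265,470,322),jar=(368,270,398,306),spray=(310,340,340,394)).items():
    d=cv2.absdiff(i0[y0:y1,x0:x1],im2[y0:y1,x0:x1]).max(2); 
    s=cv2.phaseCorrelate(np.float32(cv2.cvtColor(i0[y0:y1,x0:x1],6)),np.float32(cv2.cvtColor(np.ascontiguousarray(im2[y0:y1,x0:x1]),6)))
    print(n,d.mean(),(d>40).mean(),s)
```

```text
t 29.85 grasp [ 0.4166 -0.2166  0.364 ] slotframe -0.18940558926656376 -0.24652629918174243 0.14800878394873582 
M [[0.99, -0.0, 0.144], [-0.144, -0.002, 0.99], [0.0, -1.0, -0.003]] F [ 0.4031  0.8327 -0.282 ] op 0.04512079527590936 q [-0.6368 -0.3691  1.8019 -0.0022  1.7076 -2.0636]
hoop 2.932471264367816 0.0 ((0.014478821671239928, 0.0035720807321943937), 0.9952403942743937)
cone 2.9673489278752436 0.0 ((0.007594458278592953, -0.049169847938369315), 0.9441615497624433)
jar 2.85 0.0 ((-0.10261355617437573, 0.0686925147945665), 0.9579479941615352)
spray 3.0685185185185184 0.0 ((0.000515975945662106, 0.050597711296216374), 0.9814180586073133)
```

View pics/f9.png

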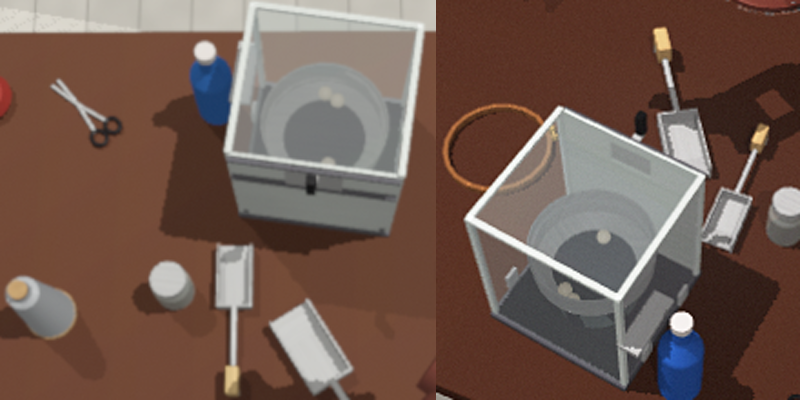

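The last view shows all three pearls in the bowl at (326,93), (338,100) and (328,162). The boat is upright and empty, and the shutter covers the slot.

```bash
python3 -c "
from station import ctrl
print(ctrl.finish_job())"
```

```text
the job is handed in; nothing more can be done
None
```

The job is done and handed in, at about 30 s on the robot's clock. I slid the shutter open to its stop and put the loaded boat through the slot until its trough was inside. I tipped it about 35–37° nose down there, drew it out, set it down upright on the desk and slid the shutter shut.

What the last checks showed:
- **Pearls:** all three are in the bowl, seen in both camera views, and the boat's trough is empty.
- **Shutter:** about 10 N built up at each end stop, and the tab travelled about 72 mm between them.
- **Other objects:** the cone, jar, spray bottle and hoop shifted less than about 0.1 pixel between the first and last pictures.
- **Boat and feeder contact:** no contact showed in the force readings. By my calculation the boat stayed clear of the slot edges. The tightest point was on the way out, when it rode about 4 mm high and had roughly 3–4 mm left above it.
- **Disagreement:** the cameras put things about 2 mm further to −y than the arm's own readings. I corrected for this using the shutter's open stop.

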